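# Make up the spacer pack for the spindle moulder

## Robot

A 6-joint arm with a two-finger parallel gripper is mounted at the origin on the work surface. World frame = base frame: x ahead of the robot, y to its left, z up, the work surface at z = 0. Lengths are in m, angles in rad, forces in N, time in s.
With the tool pointing down it reaches from about 0.425 to 0.95 m from the base axis. Payload 3.5 kg.
Tool frame: the origin (TCP) lies midway between the tips of the shut fingers; the grasp point (between the pads) lies 19 mm behind it; z points along the fingers, y is the line along which they close (so a half turn about z gives the same grasp; the last joint's range is limited). The gripper opens to 85 mm and grips with 20 to 120 N. Pads are 22 mm wide; open, the fingers measure 114 mm over their backs; the gripper's body (76 mm by 85 mm) begins 54 mm behind the grasp point. The pads swing forward as they close: fully open they stand 13 mm farther back than shut.
Start: joints at [1.084, 0.286, 1.577, -0, 1.279, -0.15], TCP at [0.223, 0.637, 0.231] pointing down, gripper open.
Joint ranges: [-2.77, 2.77], [-0.9, 2.22], [0.21, 2.48], [-1.53, 4.67], [0.24, 2.81], [-2.84, 2.84]. Speed limits (rad/s): [2.79, 2.79, 3.14, 3.14, 3.14, 3.14].

## Interface

Orientations are given as a unit quaternion [x, y, z, w].
In Python, from plant import * gives the robot as it stands.
- The arm moves only by the tool move_arm, never from a script. Its argument "moves" is a list of rows, each a list of 3 entries, a list of its own where there are three numbers: the opening, from 0 (shut) to 1 (fully open), then the shift along the tool's x, y, z in m, then the turn, a rotation vector about the tool's x, y, z in rad. A call has exactly 10 rows; each row shifts and turns the commanded pose from where the row before left it, along the tool's axes as they then stand; what a row does not reach is not made up. A row lasts 1/12 s, in which the tool goes at most 41.7 mm and 7.16 degrees, less where a joint would pass 70% of its speed; a pose out of reach is approached as far as the arm can. A call is refused whole if a number of a shift passes 0.0417 or a number of a turn 0.125, either way. A call with a gripper value outside its range is refused whole. The fingers move at their own pace and stop on an object; "grip_force" is the grip in N (left out, the last holds). Time passes only in rows, so rows that do not move let the fingers close, or fill a call up. It gives the time, the measured TCP pose, the force, the opening and the grip force at its end, in the units of the state.
- get_state(): the state, without advancing time (a new reading comes with each control period).
- read_camera(name): name is "scene" or "side" or "wrist"; returns the picture (400x640x3 uint8, red, green, blue); there is no depth.
- camera_params(name): a dict with "fx", "fy", "cx", "cy" (pixels), "rvec" (rotation vector, rad) and "tvec" (3), from world to camera coordinates, as OpenCV has them; the wrist camera has in their place "tool_from_camera" (4x4, takes a point from camera to tool coordinates, whose origin is the TCP and whose axes are the flange's). Camera axes: x right, y down, z forward; pixel columns grow to the right and rows downward; lengths in m; the calibration is good to about 2 mm. A picture is of the moment at which its call begins: read the wrist's pose just before it. camera_params takes no time and is no camera call.
- sign_off(): hands the job in; it is judged then, once.
The state is a dict: "time": time; "qpos": joint angles; "dq": joint speeds; "joint_efforts": joint torques, N m; "eef_pos": TCP position; "tcp_rot": TCP orientation; "contact_force": force on the tool from outside, world axes, zero at the start; "wrist_torque": the same for the moment, N m; "opening": opening from 0.0 (shut) to 1.0 (fully open); "finger_force": force on a finger pad.
Only numpy, scipy, OpenCV 4.12 (cv2) and the standard library are available. Lean on these libraries where they do the work, as an engineer would, in place of code of your own. Each camera call takes 0.05 s, during which the arm holds its last target. There are 200 camera calls.

## Task

Make up the spacer pack on the setting gauge: first turn the dial's bezel until its pointer stands on zero, then stack spacer discs flat in the slotted tube until the top of the pile is level with the black line round the tube. Slide each disc left over down a lane of its own in the sloped rack until it rests flat against the back stop, and leave the other things on the bench where they are.

Things in the scene. Friction and masses are not known exactly. Their poses are not given: they have to be found in the camera images.
- thick1: bare aluminium spacer disc, solid (the dark spot in the middle of each face is only paint, no hole), 60 mm across and 20 mm thick, about 150 g; its origin is the centre of the disc and its z axis is the disc's axis (either face may be up). One or two thick discs are present. It starts lying flat on the bench top (height 0).
- thick2: bare aluminium spacer disc, solid (the dark spot in the middle of each face is only paint, no hole), 60 mm across and 20 mm thick, about 150 g; its origin is the centre of the disc and its z axis is the disc's axis (either face may be up). One or two thick discs are present. It starts lying flat on the bench top (height 0).
- thin1: bare aluminium spacer disc, solid (the dark spot in the middle of each face is only paint, no hole), 60 mm across and 10 mm thick, about 75 g; its origin is the centre of the disc and its z axis is the disc's axis (either face may be up). Four thin discs are always present. It starts lying flat on the bench top (height 0).
- thin2: bare aluminium spacer disc, solid (the dark spot in the middle of each face is only paint, no hole), 60 mm across and 10 mm thick, about 75 g; its origin is the centre of the disc and its z axis is the disc's axis (either face may be up). Four thin discs are always present. It starts lying flat on the bench top (height 0).
- thin3: bare aluminium spacer disc, solid (the dark spot in the middle of each face is only paint, no hole), 60 mm across and 10 mm thick, about 75 g; its origin is the centre of the disc and its z axis is the disc's axis (either face may be up). Four thin discs are always present. It starts lying flat on the bench top (height 0).
- thin4: bare aluminium spacer disc, solid (the dark spot in the middle of each face is only paint, no hole), 60 mm across and 10 mm thick, about 75 g; its origin is the centre of the disc and its z axis is the disc's axis (either face may be up). Four thin discs are always present. It starts lying flat on the bench top (height 0).
- gauge: setting gauge, fixed to the bench: steel base plate 130 mm (x) by 260 mm (y), 12 mm thick; origin under its centre. The slotted tube stands at y = +0.065, the dial at y = -0.065. x and y level, z up.
- tube_floor (a point): centre of the floor inside the gauge's upright tube, axes as the gauge. Tube 65 mm wide inside, wall 5 mm, rim 58 mm above this floor. Two slots 40 mm wide, from floor to rim, face each other along the y axis (+y and -y), so that two fingers closing along y can carry a disc right down between the walls.
- tube_mark (a point): height of the black line round the tube wall, on the tube's axis, 50 mm above the tube's floor; axes as the gauge
- bezel (a joint): angle of the dial's bezel in rad: 0 when the pointer stands on the long zero tick of the scale (it then points along the gauge's +x), positive anticlockwise seen from above; turns between -0.3 and 1.7 against a friction of 0.06 N m and stays where it is left
- dial_grip (a point): point on the dial's axis inside the upright black grip bar that turns the bezel. Bar 58 mm long along this frame's x (which turns with the bezel and points where the pointer points), 14 mm thick (y), foot 19 mm below and top 11 mm above this point; z up. The bezel (70 mm across) and white scale (100 mm across) lie below the bar.
- rack: sloped wooden rack, 220 mm wide (y), fixed to the bench; origin under its centre; its floor falls towards +x, from a high front end (floor 83 mm up) to a back stop. Three lanes centred at y = -0.072, 0 and 0.072, each 68 mm wide between ribs 4 mm thick and 8 mm high. x and y level, z up.
- rack_stop (a point): foot of the rack's back stop, on the sloping floor, middle lane. x points down the slope (0.35 rad), square to the stop; y across the lanes; z off the floor. Floor from x = -0.18 to 0; stop 24 mm high. Discs do not slide by themselves: a disc laid here must be pushed down, and stays where it is left.
- tape: bystander: tape measure 62 x 40 x 58 mm (x, y, z), origin under its centre; stands among the discs, to be left alone
- offcut: bystander: wooden offcut 85 x 48 x 30 mm (x, y, z), origin under its centre; lies among the discs, to be left alone
- glue: bystander: glue bottle 60 mm across, 170 mm tall, at the right of the bench, to be left alone
- mallet: bystander: hammer lying at the back of the bench, to be left alone
- square: bystander: try square lying at the left of the bench, to be left alone
- wrench: bystander: wrench lying behind the discs, to be left alone
- cutter: bystander: steel cutter block 90 mm across, 40 mm high, far left, to be left alone
Not all that is in view belongs to the job. What is shaped like the thick1 but red or turquoise is not meant.

How it is judged:
On the way, in this order (a step that is already met when the one before it is completed fails the run):
1. the dial's pointer stands on zero (within 0.09 rad) (value of joint bezel between -0.09 and 0.09 rad), for 0.2 s.
2. the pile in the tube reaches the line (top face within 5 mm of it) (((horizontal distance between thick1 and tube_mark below 0.01 m and z of thick1 in the frame of tube_mark between -0.015 and -0.005 m and angle between the z axis of thick1 and the z axis of tube_mark, either way round below 0.12 rad) or (horizontal distance between thick2 and tube_mark below 0.01 m and z of thick2 in the frame of tube_mark between -0.015 and -0.005 m and angle between the z axis of thick2 and the z axis of tube_mark, either way round below 0.12 rad) or (horizontal distance between thin1 and tube_mark below 0.01 m and z of thin1 in the frame of tube_mark between -0.01 and 0 m and angle between the z axis of thin1 and the z axis of tube_mark, either way round below 0.12 rad) or (horizontal distance between thin2 and tube_mark below 0.01 m and z of thin2 in the frame of tube_mark between -0.01 and 0 m and angle between the z axis of thin2 and the z axis of tube_mark, either way round below 0.12 rad) or (horizontal distance between thin3 and tube_mark below 0.01 m and z of thin3 in the frame of tube_mark between -0.01 and 0 m and angle between the z axis of thin3 and the z axis of tube_mark, either way round below 0.12 rad) or (horizontal distance between thin4 and tube_mark below 0.01 m and z of thin4 in the frame of tube_mark between -0.01 and 0 m and angle between the z axis of thin4 and the z axis of tube_mark, either way round below 0.12 rad))), for 0.5 s.
At the end, for the whole second after the job is handed in: Dial within 0.09 rad of zero; top of the pile in the tube within 5 mm of the line, nothing higher in the tube; every disc present flat (0.12 rad) and still, in the tube (within 10 mm of its axis) or in the rack with its edge within 6 mm of the back stop (all of step 1 and ((horizontal distance between thick1 and tube_mark below 0.01 m and z of thick1 in the frame of tube_mark between -0.015 and -0.005 m and angle between the z axis of thick1 and the z axis of tube_mark, either way round below 0.12 rad) or (horizontal distance between thick2 and tube_mark below 0.01 m and z of thick2 in the frame of tube_mark between -0.015 and -0.005 m and angle between the z axis of thick2 and the z axis of tube_mark, either way round below 0.12 rad) or (horizontal distance between thin1 and tube_mark below 0.01 m and z of thin1 in the frame of tube_mark between -0.01 and 0 m and angle between the z axis of thin1 and the z axis of tube_mark, either way round below 0.12 rad) or (horizontal distance between thin2 and tube_mark below 0.01 m and z of thin2 in the frame of tube_mark between -0.01 and 0 m and angle between the z axis of thin2 and the z axis of tube_mark, either way round below 0.12 rad) or (horizontal distance between thin3 and tube_mark below 0.01 m and z of thin3 in the frame of tube_mark between -0.01 and 0 m and angle between the z axis of thin3 and the z axis of tube_mark, either way round below 0.12 rad) or (horizontal distance between thin4 and tube_mark below 0.01 m and z of thin4 in the frame of tube_mark between -0.01 and 0 m and angle between the z axis of thin4 and the z axis of tube_mark, either way round below 0.12 rad)) and ((horizontal distance between thick1 and tube_mark below 0.01 m and z of thick1 in the frame of tube_mark between -0.052 and -0.005 m and angle between the z axis of thick1 and the z axis of tube_mark, either way round below 0.12 rad) or (x of thick1 in the frame of rack_stop between -0.036 and -0.025 m and y of thick1 in the frame of rack_stop between -0.106 and 0.106 m and z of thick1 in the frame of rack_stop between 0 and 0.014 m and angle between the z axis of thick1 and the z axis of rack_stop, either way round below 0.12 rad)) and ((horizontal distance between thick2 and tube_mark below 0.01 m and z of thick2 in the frame of tube_mark between -0.052 and -0.005 m and angle between the z axis of thick2 and the z axis of tube_mark, either way round below 0.12 rad) or (x of thick2 in the frame of rack_stop between -0.036 and -0.025 m and y of thick2 in the frame of rack_stop between -0.106 and 0.106 m and z of thick2 in the frame of rack_stop between 0 and 0.014 m and angle between the z axis of thick2 and the z axis of rack_stop, either way round below 0.12 rad)) and ((horizontal distance between thin1 and tube_mark below 0.01 m and z of thin1 in the frame of tube_mark between -0.052 and 0 m and angle between the z axis of thin1 and the z axis of tube_mark, either way round below 0.12 rad) or (x of thin1 in the frame of rack_stop between -0.036 and -0.025 m and y of thin1 in the frame of rack_stop between -0.106 and 0.106 m and z of thin1 in the frame of rack_stop between 0 and 0.009 m and angle between the z axis of thin1 and the z axis of rack_stop, either way round below 0.12 rad)) and ((horizontal distance between thin2 and tube_mark below 0.01 m and z of thin2 in the frame of tube_mark between -0.052 and 0 m and angle between the z axis of thin2 and the z axis of tube_mark, either way round below 0.12 rad) or (x of thin2 in the frame of rack_stop between -0.036 and -0.025 m and y of thin2 in the frame of rack_stop between -0.106 and 0.106 m and z of thin2 in the frame of rack_stop between 0 and 0.009 m and angle between the z axis of thin2 and the z axis of rack_stop, either way round below 0.12 rad)) and ((horizontal distance between thin3 and tube_mark below 0.01 m and z of thin3 in the frame of tube_mark between -0.052 and 0 m and angle between the z axis of thin3 and the z axis of tube_mark, either way round below 0.12 rad) or (x of thin3 in the frame of rack_stop between -0.036 and -0.025 m and y of thin3 in the frame of rack_stop between -0.106 and 0.106 m and z of thin3 in the frame of rack_stop between 0 and 0.009 m and angle between the z axis of thin3 and the z axis of rack_stop, either way round below 0.12 rad)) and ((horizontal distance between thin4 and tube_mark below 0.01 m and z of thin4 in the frame of tube_mark between -0.052 and 0 m and angle between the z axis of thin4 and the z axis of tube_mark, either way round below 0.12 rad) or (x of thin4 in the frame of rack_stop between -0.036 and -0.025 m and y of thin4 in the frame of rack_stop between -0.106 and 0.106 m and z of thin4 in the frame of rack_stop between 0 and 0.009 m and angle between the z axis of thin4 and the z axis of rack_stop, either way round below 0.12 rad)) and linear speed of each of thick1, thick2, thin1, thin2, thin3, thin4 below 0.02 m/s); the robot touches nothing.
It fails at once if a bystander is pushed more than 40 mm from its place or tipped over (distance of any of tape, offcut, glue, mallet, square, wrench, cutter from where it was at the start of the episode above 0.04 m or angle between any of tape, offcut, glue, mallet, square, wrench, cutter's own z axis and vertical above 0.6 rad).
Of thick1, thick2 only 1 to 2 are there at a start; the rules pass over those that are not, and their reading is None.
At some moment in a run one of thick1, thick2, thin1, thin2, thin3, thin4 may be knocked a few centimetres aside while the robot is not near it.
Once in a run the grip may slacken for a moment while it holds something.
It also fails if it takes over 208 s, if anything falls off the work surface, if the arm or the gripper's body presses on something with over 40 N, if the wrist force passes 120 N, or if a joint passes its speed limit or range.

## Working session

There is one attempt and no reset: what is moved stays moved. The work goes in short steps, Python scripts to look and compute and a tool call to move; the robot and the scene stay as the last step left them, time stands still between calls to the robot, and variables do not carry over. Pictures are saved under pics/ and viewed, at most 14 in all, crops included, and the job is handed in when it is done.

Besides the shell and the picture viewer there is one more tool, called as name(argument=value, ...), one argument or row to a line, values as JSON. move_arm: Moves the arm, as the interface text tells. Its arguments: {"type":"object","properties":{"moves":{"type":"array"},"grip_force":{"type":"number"}},"required":["moves"]}

```bash
ls; mkdir -p pics; cat > h.py <<'E'
from plant import *
import numpy as np, cv2
from scipy.spatial.transform import Rotation as R
def save(name,fn):
    im=np.array(read_camera(name)); cv2.imwrite('pics/'+fn,im[:,:,::-1]); return im
def cam(name,st=None):
    p=camera_params(name); K=np.array([[p['fx'],0,p['cx']],[0,p['fy'],p['cy']],[0,0,1]])
    if name=='wrist':
        st=st or get_state(); T=np.eye(4); T[:3,:3]=R.from_quat(st['tcp_rot']).as_matrix(); T[:3,3]=st['eef_pos']
        M=T@np.array(p['tool_from_camera']); return K,M[:3,:3],M[:3,3]
    Rc=R.from_rotvec(p['rvec']).as_matrix(); return K,Rc.T,-Rc.T@np.array(p['tvec'])
def ray(c,uv,z):
    K,Rw,o=c; d=Rw@np.linalg.solve(K,[uv[0],uv[1],1]); return o+d*(z-o[2])/d[2]
def proj(c,P):
    K,Rw,o=c; q=K@(Rw.T@(np.array(P)-o)); return q[:2]/q[2]
E
python3 - <<'E'
from h import *
s=get_state(); print(s)
for n in ['scene','side','wrist']:
    save(n,n+'0.png'); c=cam(n); print(n,c[2],c[0][0,0],c[1][:,2])
print(camera_params('wrist')['tool_from_camera'])
E
```

```text
pics
{'time': 0.0, 'qpos': array([ 1.08398825e+00,  2.87177260e-01,  1.57819331e+00,  1.41916589e-05,
        1.27856917e+00, -1.50015453e-01]), 'dq': array([-0.00011228,  0.00103528,  0.00118765, -0.00141754,  0.00156882,
       -0.00054842]), 'joint_efforts': array([-1.44711201e-03, -4.05986094e+01, -2.92620367e+01, -2.12597820e-04,
        5.89569230e-03, -3.73739823e-06]), 'eef_pos': array([0.22272993, 0.63649925, 0.2299306 ]), 'tcp_rot': array([ 1.67603470e-01,  9.85853792e-01, -1.11242779e-03, -3.73839093e-04]), 'contact_force': array([-0.21765917,  0.0747763 ,  0.35130478]), 'wrist_torque': array([0.00088633, 0.02716682, 0.02541067]), 'finger_force': 0.0, 'opening': 1.0020140377499196}
scene [0.98362204 0.63673305 1.29414578] 381.09201617784987 [-0.24280504 -0.45460858 -0.85695784]
side [ 0.51278493 -0.85694684  1.08484501] 412.8139030742085 [ 0.081336    0.64093889 -0.76327046]
wrist [0.1497783  0.66251542 0.37228211] 348.3102718561665 [ 0.28367556 -0.10075065 -0.95361286]
[[-3.20780697e-04 -9.53532167e-01 -3.01291062e-01  7.75071384e-02]
 [ 9.99999825e-01 -4.55724476e-04  3.77599343e-04  3.78321582e-05]
 [-4.97358831e-04 -3.01290888e-01  9.53532146e-01 -1.42010341e-01]
 [ 0.00000000e+00  0.00000000e+00  0.00000000e+00  1.00000000e+00]]
```

View pics/scene0.png

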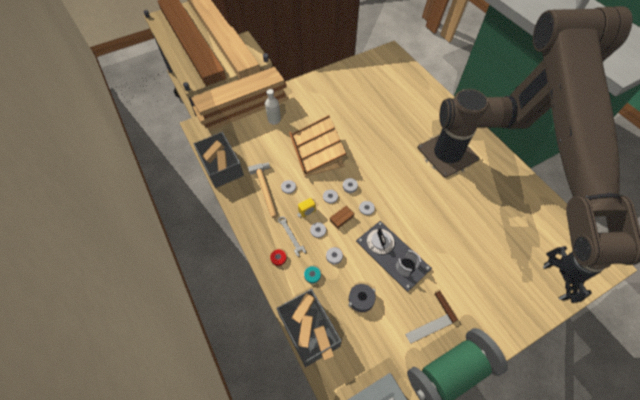

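View pics/side0.png

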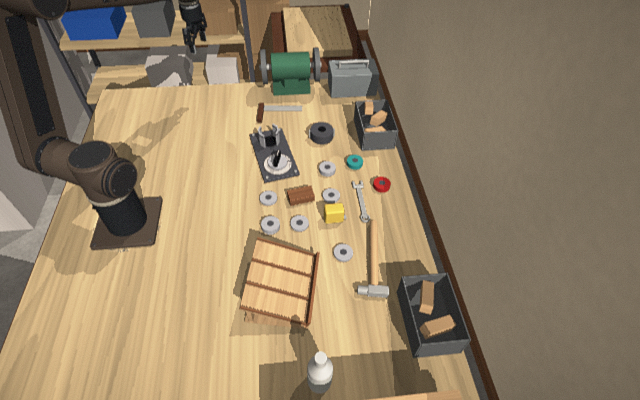

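Six grey discs: scene ≈(289,187), (331,197), (351,186), (367,208), (318,230), (334,256). Gauge is around (395,255) and the rack around (320,145). That means two thick and four thin. Next I'll get rough positions from both views.

```bash
python3 - <<'E'
from h import *
S=[(289,187),(331,197),(351,186),(367,208),(318,230),(334,256)]
D=[(343,252),(300,223),(271,225),(268,198),(331,195),(327,168)]
cs,cd=cam('scene'),cam('side')
for n,c,pts in(('scene',cs,S),('side',cd,D)):
    im=cv2.imread(f'pics/{n}0.png'); hsv=cv2.cvtColor(im,cv2.COLOR_BGR2HSV)
    m=((hsv[...,1]<60)&(hsv[...,2]>110)).astype(np.uint8)
    m=cv2.morphologyEx(m,cv2.MORPH_CLOSE,np.ones((3,3),np.uint8))
    k,l,st,ce=cv2.connectedComponentsWithStats(m)
    for i in range(1,k):
        if 40<st[i,4]<1500:
            p=ray(c,ce[i],0.01)
            if 0.2<p[0]<1.1: print(n,np.round(ce[i],1),st[i,2:5],np.round(p,3))
for a,uv in (('scene gauge corners',[(372,222),(358,236),(432,268),(413,289)]),('rack',[(328,117),(346,156),(292,136),(308,173)])):
    for q in uv: print(a,q,np.round(ray(cs,q,0.012),3))
for q in [(249,136),(275,128),(262,181),(298,177)]: print('side gauge',q,np.round(ray(cd,q,0.012),3))
E
python3 -c "
import cv2
a=cv2.imread('pics/scene0.png')[100:300,270:440];b=cv2.imread('pics/side0.png')[110:330,230:400]
a=cv2.resize(a,None,fx=2.4,fy=2.4,interpolation=2);b=cv2.resize(b,(400,518),interpolation=2)
a=cv2.copyMakeBorder(a,0,518-a.shape[0],0,0,0)
cv2.imwrite('pics/crop.png',cv2.hconcat([a[:,:400],b]))"
```

```text
scene [270.8 106.8] [ 15  36 312] [ 0.545 -0.616  0.01 ]
scene [257.4 166.6] [ 22   9 104] [ 0.744 -0.331  0.01 ]
scene [349.7 184.7] [ 15  15 177] [ 0.455 -0.062  0.01 ]
scene [288.  186.4] [ 15  14 160] [ 0.677 -0.178  0.01 ]
scene [330.  196.1] [ 15  14 167] [ 0.552 -0.054  0.01 ]
scene [366.5 207.5] [ 16  14 178] [0.454 0.062 0.01 ]
scene [291.2 235.9] [ 28  39 238] [0.768 0.027 0.01 ]
scene [317.7 229.4] [ 16  16 188] [0.668 0.052 0.01 ]
scene [379.7 240.8] [ 30  27 515] [0.49  0.207 0.01 ]
scene [334.  255.3] [ 17  18 219] [0.668 0.174 0.01 ]
scene [416.  256.9] [15 18 66] [0.412 0.324 0.01 ]
scene [401.  265.2] [15 13 68] [0.478 0.324 0.01 ]
scene [428.3 328.3] [ 46  29 499] [0.529 0.549 0.01 ]
scene [487. 338.] [ 24  22 114] [0.383 0.666 0.01 ]
scene [424.  378.8] [ 22  22 125] [0.634 0.664 0.01 ]
scene [381.2 390.2] [ 59  27 836] [0.767 0.626 0.01 ]
scene [420.5 393.9] [ 8 10 44] [0.669 0.692 0.01 ]
side [361.4   7.2] [17 16 73] [1.007 1.398 0.01 ]
side [317.5  60. ] [ 7 22 95] [0.707 0.884 0.01 ]
side [263.6  62.6] [  8  22 107] [0.454 0.882 0.01 ]
side [221.3  69.5] [ 35  
[... 607 characters left out ...]
01 ]
side [342.9 252.4] [ 19  18 261] [ 0.675 -0.186  0.01 ]
side [373.7 290.4] [ 31  14 348] [ 0.744 -0.321  0.01 ]
side [320.3 369.3] [ 26  34 648] [ 0.569 -0.523  0.01 ]
scene gauge corners (372, 222) [0.472 0.127 0.012]
scene gauge corners (358, 236) [0.55  0.151 0.012]
scene gauge corners (432, 268) [0.389 0.387 0.012]
scene gauge corners (413, 289) [0.494 0.417 0.012]
rack (328, 117) [ 0.346 -0.427  0.012]
rack (346, 156) [ 0.392 -0.194  0.012]
rack (292, 136) [ 0.541 -0.407  0.012]
rack (308, 173) [ 0.575 -0.196  0.012]
side gauge (249, 136) [0.388 0.371 0.012]
side gauge (275, 128) [0.49  0.409 0.012]
side gauge (262, 181) [0.434 0.131 0.012]
side gauge (298, 177) [0.561 0.138 0.012]
```

View pics/crop.png

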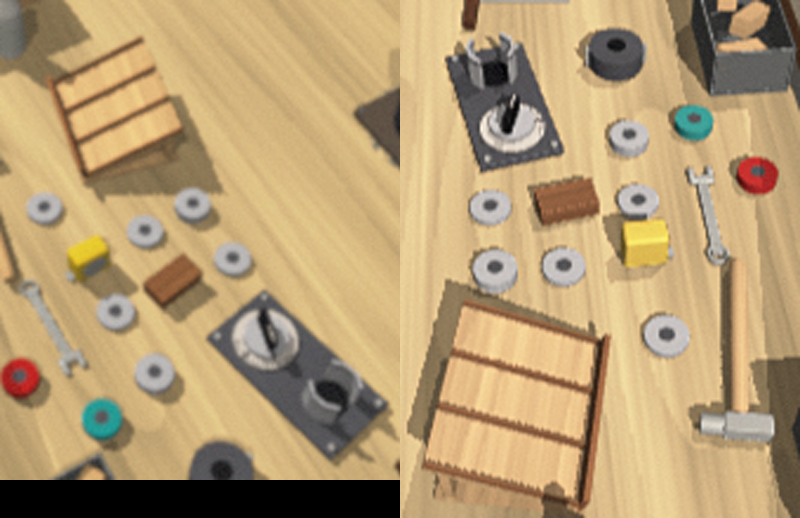

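C (0.455,-0.061) and F (0.668,0.174) appear to be the thick ones: their two rays meet higher. The gauge is yawed about 0.24, with the dial near (0.49,0.207) and the tube near (0.46,0.333). I'll go over the gauge for a close look.

move_arm(
  moves=[
    [1,[-0.0325,-0.024,0],[0,0,0]],
    [1,[-0.0325,-0.024,0],[0,0,0]],
    [1,[-0.0325,-0.024,0],[0,0,0]],
    [1,[-0.0325,-0.024,0],[0,0,0]],
    [1,[-0.0325,-0.024,0],[0,0,0]],
    [1,[-0.0325,-0.024,0],[0,0,0]],
    [1,[-0.0325,-0.024,0],[0,0,0]],
    [1,[-0.0325,-0.024,0],[0,0,0]],
    [1,[-0.0325,-0.024,0],[0,0,0]],
    [1,[-0.0325,-0.024,0],[0,0,0]],
  ],
  grip_force=40,
)

```text
time: 0.98
eef_pos: [0.451, 0.3013, 0.2312]
tcp_rot: [0.168, 0.986, -0.0, -0.0]
contact_force: [1.2, 0.7, 0.0]
opening: 0.999
finger_force: 0.0
```

move_arm(
  moves=[
    [1,[-0.033,-0.023,-0.01],[0,0,0]],
    [1,[0,0,-0.01],[0,0,-0.115]],
    [1,[0,0,0],[0,0,-0.115]],
    [1,[0,0,0],[0,0,-0.115]],
    [1,[0,0,0],[0,0,-0.115]],
    [1,[0,0,0],[0,0,-0.115]],
    [1,[0,0,0],[0,0,0]],
    [1,[0,0,0],[0,0,0]],
    [1,[0,0,0],[0,0,0]],
    [1,[0,0,0],[0,0,0]],
  ],
)

```text
time: 1.82
eef_pos: [0.4739, 0.2706, 0.2512]
tcp_rot: [-0.118, 0.993, -0.0, -0.0]
contact_force: [-0.1, 0.3, 0.8]
opening: 0.998
finger_force: 0.0
```

```bash
cat >> h.py <<'E'
B=np.diag([-1.,1.,-1.])
def plan(xyz,yaw=None,tilt=0.,step=0.04,s=None):
    s=s or get_state(); p=np.array(s['eef_pos']); Rt=R.from_quat(s['tcp_rot'])
    Rg=R.from_euler('z',yaw)*R.from_euler('y',tilt)*R.from_matrix(B) if yaw is not None else Rt
    rv=(Rt.inv()*Rg).as_rotvec(); d=np.array(xyz)-p
    dn=Rg.inv().apply(d); dc=Rt.inv().apply(d)
    print('rot',rv.round(3),'| shift before rot',dc.round(4),'| after rot',dn.round(4),'rows',np.ceil(np.linalg.norm(d)/step))
E
python3 - <<'E'
from h import *
s=get_state(); print(s['time'],s['eef_pos'],R.from_quat(s['tcp_rot']).as_matrix()[:,1])
c=cam('wrist',s); im=save('wrist','w1.png')
for P in [(0.49,0.207,0.03),(0.458,0.333,0.07),(0.453,0.058,0)]: print(proj(c,P))
E
```

```text
1.8167 [0.47388125 0.27058346 0.25118438] [-2.34472015e-01  9.72122870e-01 -1.49101087e-05]
[263.1751101  175.79741017]
[392.63715632 183.00516574]
[138.4908957  105.66950416]
```

View pics/w1.png

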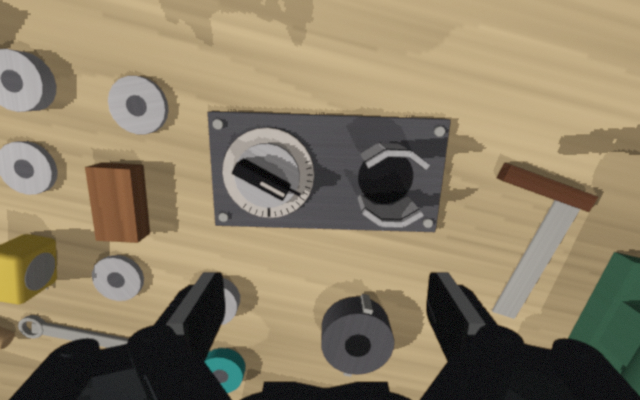

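Dial scale centred at ≈(268,172), bar from (235,165) to (297,195), zero tick at (268,212); tube mouth ≈(390,185). The pointer is at roughly +1.1 rad. Measuring more exactly.

```bash
python3 - <<'E'
from h import *
c=cam('wrist'); im=cv2.imread('pics/w1.png'); hsv=cv2.cvtColor(im,cv2.COLOR_BGR2HSV); g=im.max(2)
sub=lambda m:cv2.connectedComponentsWithStats(m.astype(np.uint8))
# plate
m=((hsv[...,1]<70)&(g<130)).astype(np.uint8); m[:, :200]=0;m[:,460:]=0;m[:100]=0;m[240:]=0
m=cv2.morphologyEx(m,cv2.MORPH_OPEN,np.ones((5,5)));m=cv2.morphologyEx(m,cv2.MORPH_CLOSE,np.ones((25,25)))
cn=max(cv2.findContours(m,0,2)[0],key=cv2.contourArea)[:,0]
w=np.array([ray(c,q,0.012)[:2] for q in cn],np.float32); r=cv2.minAreaRect(w); print('plate rect',r)
# screws
for q in [(217.5,125),(439,132),(223,217),(428,224)]: print('screw',ray(c,q,0.014).round(4))
# white scale
m=((hsv[...,1]<45)&(g>135)).astype(np.uint8); m[:,:215]=0;m[:,320:]=0;m[:120]=0;m[225:]=0
m=cv2.morphologyEx(m,cv2.MORPH_CLOSE,np.ones((9,9)))
cn=max(cv2.findContours(m,0,2)[0],key=cv2.contourArea); hull=cv2.convexHull(cn)[:,0]
w=np.array([ray(c,q,0.018)[:2] for q in hull],np.float32); print('scale',cv2.fitEllipse(w),cv2.minEnclosingCircle(w))
# bar
m=(g<45); m[:,:225]=0;m[:,310:]=0;m[:150]=0;m[210:]=0
k,l,st,ce=sub(m); i=1+st[1:,4].argmax(); ys,xs=np.where(l==i)
w=np.array([ray(c,q,0.05)[:2] for q in zip(xs,ys)],np.float32); r=cv2.minAreaRect(w); print('bar',r,cv2.boxPoints(r))
a=cv2.resize(im[110:240,205:455],None,fx=3.2,fy=3.2,interpolation=2); cv2.imwrite('pics/w1c.png',a)
E
```

```text
plate rect ((0.4763857424259186, 0.2738274335861206), (0.128926619887352, 0.25807908177375793), 11.716748237609863)
screw [0.4514 0.1479 0.014 ]
screw [0.4032 0.3789 0.014 ]
screw [0.5525 0.1689 0.014 ]
screw [0.5054 0.401  0.014 ]
scale ((0.49029847979545593, 0.20998401939868927), (0.09915953129529953, 0.09937253594398499), 90.73316955566406) ((0.49036744236946106, 0.20999407768249512), 0.04999937117099762)
bar ((0.4894573390483856, 0.21396078169345856), (0.06769764423370361, 0.018915103748440742), 73.77813720703125) [[0.4709204  0.18410161]
 [0.48908243 0.17881754]
 [0.5079943  0.24381995]
 [0.48983225 0.24910402]]
```

View pics/w1c.png

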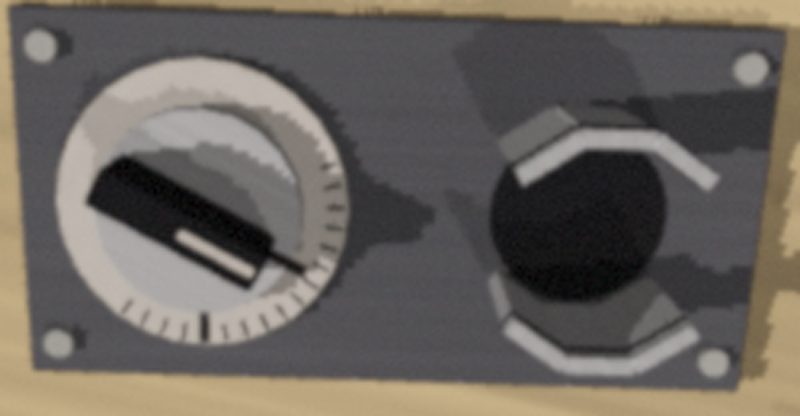

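The plate rectangle measures 129×258 mm, so it checks. Gauge yaw is 0.2045, dial axis (0.4897,0.210), tube (0.463,0.3375), bezel ≈ +1.08. Now grip the bar.

move_arm(
  moves=[
    [1,[-0.0012,-0.0312,0],[0,0,0]],
    [1,[0,-0.0313,0],[0,0,0]],
    [1,[0,0,0.015],[0,0,-0.1167]],
    [1,[0,0,0.015],[0,0,-0.1167]],
    [1,[0,0,0.015],[0,0,-0.1167]],
    [1,[0,0,0.015],[0,0,-0.1167]],
    [1,[0,0,0.015],[0,0,-0.1167]],
    [1,[0,0,0.015],[0,0,-0.1167]],
    [1,[0,0,0.015],[0,0,-0.1167]],
    [1,[0,0,0.015],[0,0,-0.1167]],
  ],
)

```text
time: 2.7
eef_pos: [0.4899, 0.2101, 0.1307]
tcp_rot: [-0.555, 0.832, -0.0, 0.0]
contact_force: [-0.7, 1.2, -0.2]
opening: 1.001
finger_force: 0.0
```

move_arm(
  moves=[
    [1,[0,0,0.01],[0,0,-0.1167]],
    [1,[0,0,0.02],[0,0,0]],
    [1,[0,0,0.02],[0,0,0]],
    [1,[0,0,0.02],[0,0,0]],
    [1,[0,0,0.018],[0,0,0]],
    [1,[0,0,0.01],[0,0,0]],
    [1,[0,0,0],[0,0,0]],
    [1,[0,0,0],[0,0,0]],
    [0,[0,0,0],[0,0,0]],
    [0,[0,0,0],[0,0,0]],
  ],
  grip_force=50,
)

```text
time: 3.53
eef_pos: [0.4911, 0.2104, 0.0349]
tcp_rot: [-0.601, 0.8, -0.001, 0.001]
contact_force: [0.5, 0.8, 1.1]
opening: 0.75
finger_force: 0.0
```

move_arm(
  moves=[
    [0,[0,0,0],[0,0,0]],
    [0,[0,0,0],[0,0,0]],
    [0,[0,0,0],[0,0,0]],
    [0,[0,0,0],[0,0,0]],
    [0,[0,0,0],[0,0,0]],
    [0,[0,0,0],[0,0,0]],
    [0,[0,0,0],[0,0,0]],
    [0,[0,0,0],[0,0,0]],
    [0,[0,0,0],[0,0,0]],
    [0,[0,0,0],[0,0,0]],
  ],
)

```text
time: 4.37
eef_pos: [0.4909, 0.21, 0.034]
tcp_rot: [-0.601, 0.8, -0.001, 0.001]
contact_force: [2.5, -2.7, 2.8]
opening: 0.152
finger_force: 53.3
```

```bash
python3 - <<'E'
from h import *
s=get_state(); print(s['time'],s['eef_pos'],s['opening'],s['finger_force'],s['contact_force'],s['wrist_torque'],s['qpos'])
plan((0.4897,0.2101,0.033),0.2045)
E
```

```text
4.3667 [0.49087591 0.209981   0.03397116] 0.15210553869663412 53.25500786304474 [ 2.54428969 -2.67862537  2.81345428] [-0.38459421 -0.41180084 -0.00523927] [ 2.14331938e-01  2.33206752e-01  2.04578567e+00 -6.89509384e-04
  8.60618353e-01 -2.64461602e+00]
rot [-0.002  0.002  1.084] | shift before rot [0.0002 0.0012 0.001 ] | after rot [0.0011 0.0004 0.001 ] rows 1.0
```

move_arm(
  moves=[
    [0,[0,0,0],[0,0,0.1084]],
    [0,[0,0,0],[0,0,0.1084]],
    [0,[0,0,0],[0,0,0.1084]],
    [0,[0,0,0],[0,0,0.1084]],
    [0,[0,0,0],[0,0,0.1084]],
    [0,[0,0,0],[0,0,0.1084]],
    [0,[0,0,0],[0,0,0.1084]],
    [0,[0,0,0],[0,0,0.1084]],
    [0,[0,0,0],[0,0,0.1084]],
    [0,[0,0,0],[0,0,0.1084]],
  ],
)

```text
time: 5.2
eef_pos: [0.4911, 0.2098, 0.034]
tcp_rot: [-0.1, 0.995, -0.0, 0.001]
contact_force: [3.3, -4.1, 3.0]
opening: 0.156
finger_force: 53.2
```

```bash
python3 - <<'E'
from h import *
s=get_state(); print(s['time'],s['eef_pos'],s['opening'],s['finger_force'],s['contact_force'],s['wrist_torque'])
plan((0.4897,0.2101,0.033),0.2045)
E
```

```text
5.2 [0.49106154 0.20983437 0.03395136] 0.1562390358342056 53.23694050312042 [ 3.26511241 -4.10890222  2.98780933] [-0.44283756 -0.49799575  0.07760755]
rot [-0.001  0.003 -0.004] | shift before rot [0.0013 0.0005 0.0009] | after rot [0.0013 0.0005 0.001 ] rows 1.0
```

move_arm(
  moves=[
    [1,[0,0,0],[0,0,0]],
    [1,[0,0,0],[0,0,0]],
    [1,[0,0,0],[0,0,0]],
    [1,[0,0,-0.005],[0,0,0]],
    [1,[0,0,-0.03],[0,0,0]],
    [1,[0,0,-0.04],[0,0,0]],
    [1,[0,0,-0.04],[0,0,0]],
    [1,[0,-0.02,-0.03],[0,0,0]],
    [1,[0,-0.025,-0.03],[0,0,0]],
    [1,[0,-0.025,-0.03],[0,0,0]],
  ],
)

```text
time: 6.03
eef_pos: [0.5034, 0.1415, 0.2401]
tcp_rot: [-0.104, 0.995, 0.0, -0.0]
contact_force: [0.1, -0.2, -0.1]
opening: 1.0
finger_force: 0.0
```

move_arm(
  moves=[
    [1,[0.005,-0.025,-0.03],[0,0,0]],
    [1,[0.005,-0.025,-0.03],[0,0,0.1]],
    [1,[0,-0.015,0],[0,0,0.1]],
    [1,[0,-0.015,0],[0,0,0]],
    [1,[0,0,0],[0,0,0]],
    [1,[0,0,0],[0,0,0]],
    [1,[0,0,0],[0,0,0]],
    [1,[0,0,0],[0,0,0]],
    [1,[0,0,0],[0,0,0]],
    [1,[0,0,0],[0,0,0]],
  ],
)

```text
time: 6.87
eef_pos: [0.5059, 0.0613, 0.298]
tcp_rot: [-0.003, 1.0, 0.0, -0.0]
contact_force: [0.1, -0.7, -0.2]
opening: 0.999
finger_force: 0.0
```

```bash
cat >> h.py <<'E'
G={'A':(.677,-.182),'B':(.55,-.058),'C':(.455,-.061),'D':(.453,.058),'E':(.668,.05),'F':(.668,.174)}
def discs(fn,c):
    im=cv2.imread('pics/'+fn); hsv=cv2.cvtColor(im,cv2.COLOR_BGR2HSV)
    m=((hsv[...,1]<50)&(hsv[...,2]>105)).astype(np.uint8)
    m=cv2.morphologyEx(m,cv2.MORPH_OPEN,np.ones((3,3),np.uint8))
    for cn in cv2.findContours(m,0,2)[0]:
        if cv2.contourArea(cn)<400: continue
        h=cv2.convexHull(cn)[:,0]
        out=[]
        for z in (0.01,0.02):
            w=np.array([ray(c,q,z)[:2] for q in h],np.float32); (x,y),r=cv2.minEnclosingCircle(w); e=cv2.fitEllipse(w) if len(w)>5 else None
            out.append((round(x,4),round(y,4),round(2*r,4))+((round(min(e[1]),4),) if e else ()))
        print(h.mean(0).round(0),out)
E
python3 - <<'E'
from h import *
s=get_state(); print(s['time'],s['eef_pos'])
c=cam('wrist',s); im=save('wrist','w2.png')
discs('w2.png',c)
E
```

```text
6.8667 [0.50594532 0.06134971 0.29799085]
[290. 337.] [(0.761, 0.0197, 0.1786, 0.0461), (0.7533, 0.0207, 0.1745, 0.045)]
[ 51. 328.] [(0.7496, -0.3347, 0.0912, 0.0283), (0.7422, -0.3255, 0.089, 0.0277)]
[408. 283.] [(0.6694, 0.1738, 0.0699, 0.0604), (0.6638, 0.1712, 0.0682, 0.059)]
[150. 284.] [(0.6737, -0.1806, 0.0607, 0.0595), (0.668, -0.175, 0.0592, 0.0581)]
[317. 279.] [(0.6656, 0.0508, 0.0607, 0.0595), (0.6601, 0.051, 0.0593, 0.0581)]
[233. 196.] [(0.5491, -0.0564, 0.0605, 0.0595), (0.5463, -0.0536, 0.0591, 0.0582)]
[445. 152.] [(0.4918, 0.2118, 0.1038, 0.102), (0.4904, 0.2083, 0.1014, 0.0996)]
[585. 108.] [(0.4424, 0.3743, 0.0702, 0.0305), (0.4421, 0.367, 0.0685, 0.0298)]
[222. 122.] [(0.4566, -0.0612, 0.0624, 0.0609), (0.4559, -0.0583, 0.0609, 0.0595)]
[323. 118.] [(0.4518, 0.06, 0.0604, 0.0597), (0.4513, 0.06, 0.059, 0.0583)]
```

View pics/w2.png

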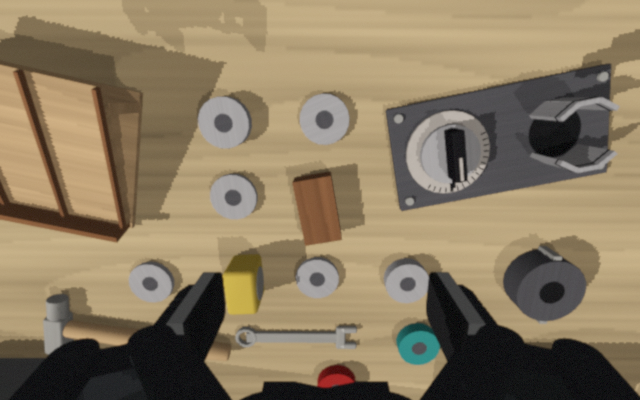

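The pointer (bar white mark at (460,170)) is now on the long tick. C and F are thick; A, B, D and E are thin. Plan: F, E, D and B go in the tube (20+10+10+10), A and C in the rack. Fetching F.

move_arm(
  moves=[
    [1,[-0.0268,0.0187,0.02],[0,0,0]],
    [1,[-0.0268,0.0187,0.02],[0,0,0]],
    [1,[-0.0268,0.0187,0.02],[0,0,0]],
    [1,[-0.0268,0.0187,0.02],[0,0,0]],
    [1,[-0.0268,0.0187,0.02],[0,0,0]],
    [1,[-0.0268,0.0187,0.02],[0,0,0]],
    [1,[0,0,0.027],[0,0,0]],
    [1,[0,0,0.027],[0,0,0]],
    [1,[0,0,0],[0,0,0]],
    [1,[0,0,0],[0,0,0]],
  ],
  grip_force=60,
)

```text
time: 7.75
eef_pos: [0.6648, 0.1738, 0.1218]
tcp_rot: [-0.003, 1.0, -0.0, -0.003]
contact_force: [-0.4, 0.6, 1.2]
opening: 1.002
finger_force: 0.0
```

```bash
python3 - <<'E'
from h import *
s=get_state(); c=cam('wrist',s); im=save('wrist','w3.png'); print(s['eef_pos'],proj(c,(0.667,0.173,0.02)))
discs('w3.png',c); plan((0.667,0.173,0.0),0)
E
```

```text
[0.66483483 0.17375034 0.12178181] [324.04246383 212.68552355]
[ 80. 317.] [(0.7604, -0.0153, 0.1054, 0.0443), (0.7536, -0.0078, 0.1012, 0.0425)]
[327. 214.] [(0.6706, 0.1737, 0.0634, 0.0617), (0.6674, 0.1737, 0.0609, 0.0592)]
[166. 204.] [(0.6668, 0.0512, 0.06, 0.0592), (0.6637, 0.056, 0.0576, 0.0569)]
[13. 45.] [(0.5543, -0.0433, 0.0529, 0.055), (0.5556, -0.0348, 0.0508, 0.0529)]
[383.  14.] [(0.5263, 0.2104, 0.0685, 0.0655), (0.5288, 0.209, 0.0658, 0.0629)]
rot [-0.    -0.     0.005] | shift before rot [-0.0006 -0.0008  0.1246] | after rot [-0.0006 -0.0008  0.1246] rows 4.0
```

View pics/w3.png

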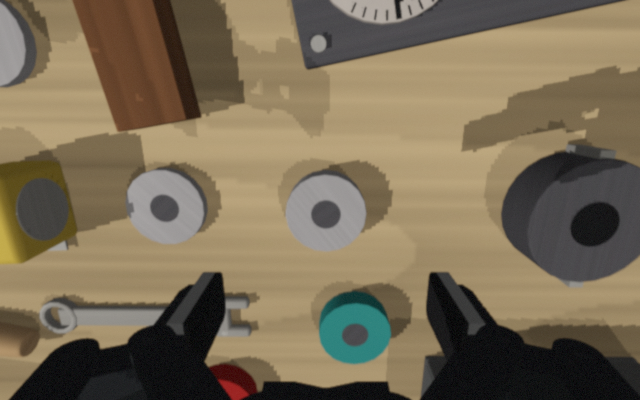

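F (327,214) is confirmed thick at (0.667,0.174), and E (166,204) is thin. Descend and grip.

move_arm(
  moves=[
    [1,[-0.003,0,0.03],[0,0,0]],
    [1,[0,0,0.03],[0,0,0]],
    [1,[0,0,0.03],[0,0,0]],
    [1,[0,0,0.02],[0,0,0]],
    [1,[0,0,0.01],[0,0,0]],
    [1,[0,0,0],[0,0,0]],
    [0,[0,0,0],[0,0,0]],
    [0,[0,0,0],[0,0,0]],
    [0,[0,0,0],[0,0,0]],
    [0,[0,0,0],[0,0,0]],
  ],
)

```text
time: 8.63
eef_pos: [0.6722, 0.1739, 0.0085]
tcp_rot: [-0.002, 1.0, 0.0, 0.003]
contact_force: [-0.6, -0.7, 6.1]
opening: 0.666
finger_force: 64.3
```

move_arm(
  moves=[
    [0,[0,0,0],[0,0,0]],
    [0,[0,0,0],[0,0,0]],
    [0,[0,0,0],[0,0,0]],
    [0,[0,0,0],[0,0,0]],
    [0,[0,0,-0.01],[0,0,0]],
    [0,[0,0,-0.03],[0,0,0]],
    [0,[0,0,-0.04],[0,0,0]],
    [0,[0,0,-0.04],[0,0,0]],
    [0,[0,0,0],[0,0,0]],
    [0,[0,0,0],[0,0,0]],
  ],
)

```text
time: 9.47
eef_pos: [0.6719, 0.1739, 0.1298]
tcp_rot: [-0.002, 1.0, 0.0, 0.004]
contact_force: [-0.6, 0.5, -2.8]
opening: 0.667
finger_force: 64.4
```

```bash
python3 - <<'E'
from h import *
s=get_state(); c=cam('wrist',s); im=save('wrist','w4.png'); print(s['time'],s['eef_pos'],s['opening'],s['finger_force'],s['contact_force'])
plan((0.4631,0.3375,0.12),0.2045)
E
```

```text
9.4667 [0.67190121 0.17394239 0.12978253] 0.6672647454700245 64.408700466156 [-0.63668769  0.45282261 -2.77952541]
rot [ 0.     0.003 -0.2  ] | shift before rot [0.206  0.1647 0.0057] | after rot [0.1692 0.2024 0.0062] rows 7.0
```

View pics/w4.png

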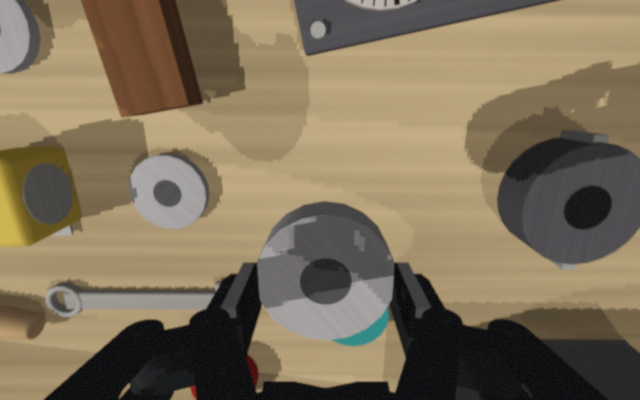

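Disc F is held with its face centred near (326,280). I'll fit the rim for the in-hand offset, then move over the tube.

```bash
cat >> h.py <<'E'
from scipy.optimize import least_squares
def inhand(fn,u0=285,u1=370,vmax=350,zfix=None):
    """far rim of held disc's top face -> (x,y,z) of face centre in tool frame"""
    im=cv2.GaussianBlur(cv2.imread('pics/'+fn),(3,3),0); hsv=cv2.cvtColor(im,cv2.COLOR_BGR2HSV); m=(hsv[...,1]<55)&(hsv[...,2]>80)
    pts=[]
    for u in range(u0,u1,3):
        v=300
        while v<vmax and m[v,u]: v+=1
        if 302<v<vmax: pts.append((u,v-.5))
    p=camera_params('wrist'); T=np.array(p['tool_from_camera']); K=np.array([[p['fx'],0,p['cx']],[0,p['fy'],p['cy']],[0,0,1]])
    d=(T[:3,:3]@np.linalg.solve(K,np.c_[pts,np.ones(len(pts))].T)).T; o=T[:3,3]
    def pl(z): return o[:2]+d[:,:2]*((z-o[2])/d[:,2])[:,None]
    def f(q,z): return np.hypot(*(pl(z)-q[:2]).T)-.03
    for z in zfix or (-.017,-.0115,-.006):
        r=least_squares(lambda q:f(q,z),[0,0],loss='soft_l1',f_scale=.0005); print(len(pts),'z',z,'centre',r.x.round(4),'rms',np.sqrt((r.fun**2).mean()).round(5))
E
python3 -c "
from h import *
inhand('w4.png')"
```

```text
29 z -0.017 centre [ 0.0094 -0.    ] rms 0.00033
29 z -0.0115 centre [ 0.0049 -0.    ] rms 0.00031
29 z -0.006 centre [0.0005 0.    ] rms 0.00031
```

move_arm(
  moves=[
    [0,[0.0294,0.0235,-0.004],[0,0,0]],
    [0,[0.0294,0.0235,-0.004],[0,0,0]],
    [0,[0.0294,0.0235,-0.004],[0,0,0]],
    [0,[0.0294,0.0235,-0.004],[0,0,0]],
    [0,[0.0294,0.0235,-0.004],[0,0,0]],
    [0,[0.0294,0.0235,-0.004],[0,0,0]],
    [0,[0.0294,0.0235,-0.004],[0,0,0]],
    [0,[0,0,0],[0,0,-0.1]],
    [0,[0,0,0],[0,0,-0.1]],
    [0,[0,0,0],[0,0,0]],
  ],
)

```text
time: 10.35
eef_pos: [0.4605, 0.337, 0.1498]
tcp_rot: [-0.104, 0.995, -0.001, -0.002]
contact_force: [0.4, -0.3, -2.7]
opening: 0.669
finger_force: 64.5
```

```bash
python3 - <<'E'
from h import *
s=get_state(); c=cam('wrist',s); im=save('wrist','w5.png'); print(s['time'],s['eef_pos'],s['opening'],s['dq'].round(3))
plan((0.4631,0.3375,0.12),0.2045)
E
```

```text
10.35 [0.46048264 0.33699715 0.14977787] 0.6694973535014064 [-0.023  0.009 -0.013  0.003  0.001  0.136]
rot [-0.001 -0.004 -0.001] | shift before rot [-0.0023  0.0004  0.03  ] | after rot [-0.0021  0.0004  0.03  ] rows 1.0
```

View pics/w5.png

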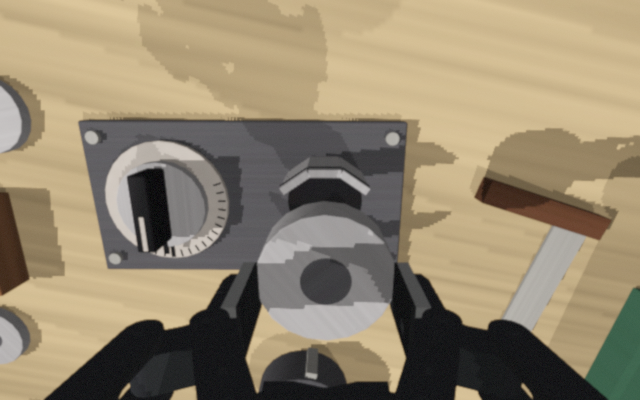

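Dial still on zero. The tube rim is at (281..369, 161..187), behind the disc. I'll measure the tube centre from its rim in w1.

```bash
python3 - <<'E'
from h import *
s={'eef_pos':[0.47388125,0.27058346,0.25118438],'tcp_rot':R.from_matrix(np.c_[[-0.97212,-0.23447,0],[-0.23447,0.97212,0],[0,0,-1]]).as_quat()}
c=cam('wrist',s); im=cv2.imread('pics/w1.png'); hsv=cv2.cvtColor(im,cv2.COLOR_BGR2HSV)
m=((hsv[...,1]<45)&(hsv[...,2]>150)).astype(np.uint8); m[:,:340]=0;m[:,436:]=0;m[:137]=0;m[230:]=0
k,l,st,ce=cv2.connectedComponentsWithStats(m)
a=0.2045;ex=np.array([np.cos(a),np.sin(a)]);ey=np.array([-ex[1],ex[0]])
P=[]
for i in range(1,k):
    if st[i,4]<60: continue
    ys,xs=np.where(l==i); w=np.array([ray(c,q,.07)[:2] for q in zip(xs,ys)])-[.4631,.3375]
    print(st[i],'gx',(w@ex).min().round(4),(w@ex).max().round(4),'gy',(w@ey).min().round(4),(w@ey).max().round(4))
E
```

```text
[367 151  62  17 303] gx -0.0365 -0.0222 gy -0.0291 0.0282
[364 211  58  16 261] gx 0.0229 0.0378 gy -0.0287 0.0274
```

move_arm(
  moves=[
    [0,[-0.004,0,0.02],[0,0,0]],
    [0,[-0.0035,-0.0005,0.02],[0,0,0]],
    [0,[0,0,0.015],[0,0,0]],
    [0,[0,0,0.007],[0,0,0]],
    [0,[0,0,0],[0,0,0]],
    [0,[0,0,0],[0,0,0]],
    [0,[0,0,0],[0,0,0]],
    [0,[0,0,0],[0,0,0]],
    [0,[0,0,0],[0,0,0]],
    [0,[0,0,0],[0,0,0]],
  ],
)

```text
time: 11.23
eef_pos: [0.4708, 0.3385, 0.0913]
tcp_rot: [-0.102, 0.995, 0.0, 0.001]
contact_force: [-0.1, 0.4, -1.6]
opening: 0.666
finger_force: 64.5
```

```bash
python3 - <<'E'
from h import *
s=get_state(); print(s['time'],s['eef_pos'],s['contact_force'])
inhand('w5.png',zfix=[-.0115])
plan((0.468,0.338,0.023),0.2045); im=save('wrist','w6.png')
E
```

```text
11.2333 [0.47080519 0.33845648 0.09129841] [-0.06869372  0.35618772 -1.56166095]
20 z -0.0115 centre [0.0047 0.0003] rms 0.00018
rot [ 0.     0.002 -0.   ] | shift before rot [0.0029 0.0001 0.0683] | after rot [0.0028 0.0001 0.0683] rows 2.0
```

View pics/w6.png

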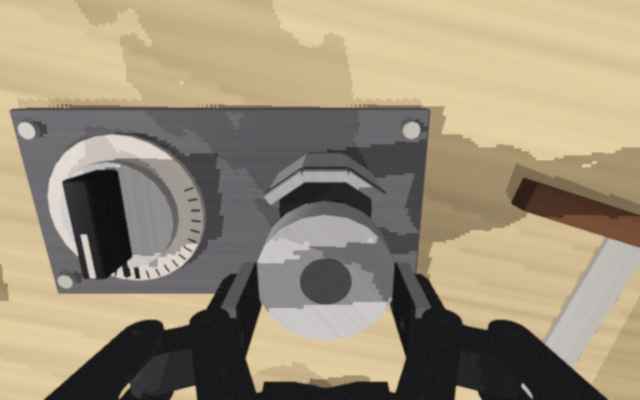

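move_arm(
  moves=[
    [0,[0.0025,0,0],[0,0,0]],
    [0,[0,0,0],[0,0,0]],
    [0,[0,0,0.01],[0,0,0]],
    [0,[0,0,0.01],[0,0,0]],
    [0,[0,0,0.008],[0,0,0]],
    [0,[0,0,0],[0,0,0]],
    [0,[0,0,0],[0,0,0]],
    [0,[0,0,0],[0,0,0]],
    [0,[0,0,0],[0,0,0]],
    [0,[0,0,0],[0,0,0]],
  ],
)

```text
time: 12.12
eef_pos: [0.4683, 0.3379, 0.0629]
tcp_rot: [-0.102, 0.995, 0.0, 0.001]
contact_force: [0.2, -0.3, -2.2]
opening: 0.664
finger_force: 64.5
```

It is inside the tube without contact. Continue down and release.

move_arm(
  moves=[
    [0,[0,0,0.01],[0,0,0]],
    [0,[0,0,0.01],[0,0,0]],
    [0,[0,0,0.01],[0,0,0]],
    [0,[0,0,0.005],[0,0,0]],
    [0,[0,0,0.004],[0,0,0]],
    [0,[0,0,0],[0,0,0]],
    [0,[0,0,0],[0,0,0]],
    [0,[0,0,0],[0,0,0]],
    [0,[0,0,0],[0,0,0]],
    [0,[0,0,0],[0,0,0]],
  ],
)

```text
time: 12.95
eef_pos: [0.4683, 0.3379, 0.0239]
tcp_rot: [-0.102, 0.995, 0.0, 0.001]
contact_force: [-0.6, 0.0, -2.1]
opening: 0.668
finger_force: 64.5
```

move_arm(
  moves=[
    [0,[0,0,0.002],[0,0,0]],
    [0,[0,0,0.0015],[0,0,0]],
    [0,[0,0,0],[0,0,0]],
    [0,[0,0,0],[0,0,0]],
    [1,[0,0,0],[0,0,0]],
    [1,[0,0,0],[0,0,0]],
    [1,[0,0,0],[0,0,0]],
    [1,[0,0,0],[0,0,0]],
    [1,[0,0,0],[0,0,0]],
    [1,[0,0,0],[0,0,0]],
  ],
)

```text
time: 13.78
eef_pos: [0.4679, 0.3377, 0.0197]
tcp_rot: [-0.102, 0.995, -0.0, -0.0]
contact_force: [0.3, 0.5, -0.5]
opening: 0.999
finger_force: 0.0
```

move_arm(
  moves=[
    [1,[0,0,-0.01],[0,0,0]],
    [1,[0,0,-0.03],[0,0,0]],
    [1,[0,0,-0.04],[0,0,0]],
    [1,[0,0,-0.04],[0,0,0]],
    [1,[0,0,0],[0,0,0]],
    [1,[0,0,0],[0,0,0]],
    [1,[0,0,0],[0,0,0]],
    [1,[0,0,0],[0,0,0]],
    [1,[0,0,0],[0,0,0]],
    [1,[0,0,0],[0,0,0]],
  ],
)

```text
time: 14.62
eef_pos: [0.467, 0.3372, 0.1381]
tcp_rot: [-0.102, 0.995, -0.001, -0.002]
contact_force: [0.2, -0.4, -0.1]
opening: 1.003
finger_force: 0.0
```

```bash
python3 - <<'E'
from h import *
s=get_state(); print(s['time'],s['eef_pos'],s['opening']); save('wrist','w7.png'); c=cam('wrist',s)
print(proj(c,(0.4637,0.337,0.032)),proj(c,(0.452,0.06,0.01)))
plan((0.452,0.060,0.10),0)
E
```

```text
14.6167 [0.46695103 0.33720574 0.13806968] 1.0025199297286955
[325.64038242 203.63288955] [-34.82244689 108.35074797]
rot [-0.001 -0.003  0.204] | shift before rot [ 0.071  -0.2684  0.0387] | after rot [ 0.0151 -0.2773  0.0383] rows 8.0
```

View pics/w7.png

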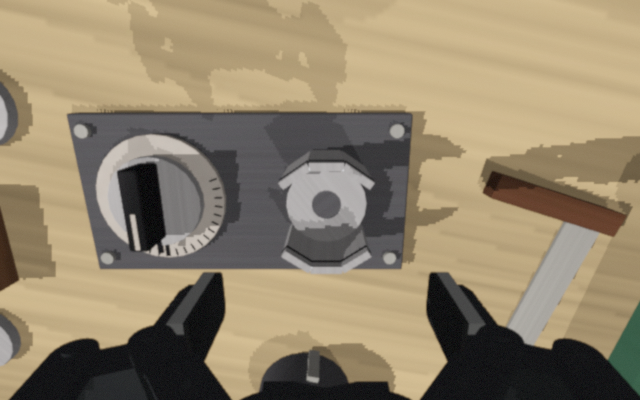

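F lies flat in the tube, its face spot at (326,205). Next D.

move_arm(
  moves=[
    [1,[0.0089,-0.0335,0],[0,0,0]],
    [1,[0.0089,-0.0335,0],[0,0,0]],
    [1,[0.0089,-0.0335,0],[0,0,0]],
    [1,[0.0089,-0.0335,0],[0,0,0]],
    [1,[0.0089,-0.0335,0],[0,0,0]],
    [1,[0.0089,-0.0335,0],[0,0,0]],
    [1,[0.0089,-0.0335,0],[0,0,0]],
    [1,[0.0089,-0.0335,0],[0,0,0]],
    [1,[0,0,0.005],[0,0,0.102]],
    [1,[0,0,0.005],[0,0,0.102]],
  ],
)

```text
time: 15.5
eef_pos: [0.4527, 0.0588, 0.1296]
tcp_rot: [0.004, 1.0, -0.0, 0.0]
contact_force: [-0.5, 0.3, -0.2]
opening: 0.998
finger_force: 0.0
```

move_arm(
  moves=[
    [1,[0,0,0.01],[0,0,0]],
    [1,[0,0,0],[0,0,0]],
    [1,[0,0,0],[0,0,0]],
    [1,[0,0,0],[0,0,0]],
    [1,[0,0,0],[0,0,0]],
    [1,[0,0,0],[0,0,0]],
    [1,[0,0,0],[0,0,0]],
    [1,[0,0,0],[0,0,0]],
    [1,[0,0,0],[0,0,0]],
    [1,[0,0,0],[0,0,0]],
  ],
)

```text
time: 16.33
eef_pos: [0.4526, 0.0608, 0.1199]
tcp_rot: [-0.0, 1.0, 0.0, 0.0]
contact_force: [-1.2, 0.3, 0.3]
opening: 1.0
finger_force: 0.0
```

```bash
python3 - <<'E'
from h import *
s=get_state(); print(s['time'],s['eef_pos'],s['opening']); c=cam('wrist',s); save('wrist','w8.png'); discs('w8.png',c)
plan((0.452,0.060,-0.003),0)
E
```

```text
16.3333 [0.45263014 0.06084381 0.11991495] 0.9997555388478366
[161. 301.] [(0.5372, -0.0696, 0.0465, 0.0236), (0.5308, -0.0645, 0.0447, 0.0226)]
[520. 242.] [(0.4945, 0.2127, 0.106, 0.1023), (0.4897, 0.2067, 0.1018, 0.0983)]
[161. 213.] [(0.4589, -0.0635, 0.0626, 0.0618), (0.4556, -0.0585, 0.0602, 0.0593)]
[325. 204.] [(0.4514, 0.0599, 0.0603, 0.0592), (0.4484, 0.0599, 0.0579, 0.0568)]
rot [-0.     0.     0.001] | shift before rot [ 0.0007 -0.0008  0.1229] | after rot [ 0.0006 -0.0008  0.1229] rows 4.0
```

move_arm(
  moves=[
    [1,[0.001,-0.001,0.03],[0,0,0]],
    [1,[0,0,0.03],[0,0,0]],
    [1,[0,0,0.03],[0,0,0]],
    [1,[0,0,0.02],[0,0,0]],
    [1,[0,0,0.01],[0,0,0]],
    [1,[0,0,0],[0,0,0]],
    [1,[0,0,0],[0,0,0]],
    [1,[0,0,0],[0,0,0]],
    [1,[0,0,0],[0,0,0]],
    [1,[0,0,0],[0,0,0]],
  ],
)

```text
time: 17.22
eef_pos: [0.4529, 0.0597, 0.0013]
tcp_rot: [-0.0, 1.0, -0.0, 0.002]
contact_force: [0.2, 0.1, -0.4]
opening: 0.999
finger_force: 0.0
```

move_arm(
  moves=[
    [1,[0,0,0.003],[0,0,0]],
    [1,[0,0,0],[0,0,0]],
    [1,[0,0,0],[0,0,0]],
    [1,[0,0,0],[0,0,0]],
    [0,[0,0,0],[0,0,0]],
    [0,[0,0,0],[0,0,0]],
    [0,[0,0,0],[0,0,0]],
    [0,[0,0,0],[0,0,0]],
    [0,[0,0,0],[0,0,0]],
    [0,[0,0,0],[0,0,0]],
  ],
)

```text
time: 18.05
eef_pos: [0.4521, 0.0598, -0.0024]
tcp_rot: [-0.0, 1.0, -0.0, 0.0]
contact_force: [-1.8, -0.1, 4.8]
opening: 0.668
finger_force: 63.2
```

move_arm(
  moves=[
    [0,[0,0,-0.01],[0,0,0]],
    [0,[0,0,-0.03],[0,0,0]],
    [0,[0,0,-0.04],[0,0,0]],
    [0,[0,0,-0.04],[0,0,0]],
    [0,[0,0,0],[0,0,-0.102]],
    [0,[0,0,0],[0,0,-0.102]],
    [0,[0,0,0],[0,0,0]],
    [0,[0,0,0],[0,0,0]],
    [0,[0,0,0],[0,0,0]],
    [0,[0,0,0],[0,0,0]],
  ],
)

```text
time: 18.88
eef_pos: [0.451, 0.0598, 0.1161]
tcp_rot: [-0.101, 0.995, 0.0, -0.001]
contact_force: [0.0, 0.7, -0.9]
opening: 0.67
finger_force: 64.2
```

```bash
python3 - <<'E'
from h import *
s=get_state(); print(s['time'],s['eef_pos'],s['opening'],s['contact_force']); save('wrist','w9.png')
inhand('w9.png',zfix=[-.0124])
plan((0.4637,0.337,0.13),0.2045)
E
```

```text
18.8833 [0.45100369 0.05984339 0.11611236] 0.6701283630401318 [ 0.00243779  0.68009245 -0.94925418]
13 z -0.0124 centre [0.0002 0.0001] rms 0.0002
rot [ 0.    -0.001 -0.001] | shift before rot [-0.0683  0.2689 -0.0138] | after rot [-0.0686  0.2688 -0.0138] rows 7.0
```

move_arm(
  moves=[
    [0,[-0.0098,0.0384,-0.002],[0,0,0]],
    [0,[-0.0098,0.0384,-0.002],[0,0,0]],
    [0,[-0.0098,0.0384,-0.002],[0,0,0]],
    [0,[-0.0098,0.0384,0],[0,0,0]],
    [0,[-0.0098,0.0384,0],[0,0,0]],
    [0,[-0.0098,0.0384,0],[0,0,0]],
    [0,[-0.0098,0.0384,0],[0,0,0]],
    [0,[0,0,0],[0,0,0]],
    [0,[0,0,0],[0,0,0]],
    [0,[0,0,0],[0,0,0]],
  ],
)

```text
time: 19.77
eef_pos: [0.4636, 0.3367, 0.1219]
tcp_rot: [-0.102, 0.995, -0.001, -0.001]
contact_force: [0.3, 0.1, -0.6]
opening: 0.667
finger_force: 64.3
```

move_arm(
  moves=[
    [0,[0,0,0.02],[0,0,0]],
    [0,[0,0,0.01],[0,0,0]],
    [0,[0,0,0.005],[0,0,0]],
    [0,[0,0,0],[0,0,0]],
    [0,[0,0,0],[0,0,0]],
    [0,[0,0,0],[0,0,0]],
    [0,[0,0,0],[0,0,0]],
    [0,[0,0,0],[0,0,0]],
    [0,[0,0,0],[0,0,0]],
    [0,[0,0,0],[0,0,0]],
  ],
)

```text
time: 20.6
eef_pos: [0.4643, 0.3371, 0.0882]
tcp_rot: [-0.102, 0.995, 0.0, 0.0]
contact_force: [-0.5, 1.1, -1.4]
opening: 0.67
finger_force: 64.3
```

```bash
python3 - <<'E'
from h import *
s=get_state(); print(s['time'],s['eef_pos'],s['opening'],s['contact_force']); save('wrist','w10.png')
inhand('w10.png',zfix=[-.0124])
plan((0.4641,0.337,0.033),0.2045)
E
```

```text
20.6 [0.46433131 0.33707311 0.08822042] 0.6700326711842512 [-0.47841109  1.1122433  -1.43928759]
14 z -0.0124 centre [0.0001 0.0003] rms 0.00015
rot [0. 0. 0.] | shift before rot [ 0.0002 -0.      0.0551] | after rot [ 0.0002 -0.      0.0551] rows 2.0
```

move_arm(
  moves=[
    [0,[0,0,0.01],[0,0,0]],
    [0,[0,0,0.01],[0,0,0]],
    [0,[0,0,0.01],[0,0,0]],
    [0,[0,0,0.01],[0,0,0]],
    [0,[0,0,0.01],[0,0,0]],
    [0,[0,0,0.005],[0,0,0]],
    [0,[0,0,0.0025],[0,0,0]],
    [0,[0,0,0],[0,0,0]],
    [0,[0,0,0],[0,0,0]],
    [0,[0,0,0],[0,0,0]],
  ],
)

```text
time: 21.48
eef_pos: [0.4644, 0.337, 0.0303]
tcp_rot: [-0.102, 0.995, 0.0, 0.0]
contact_force: [-0.2, -0.8, -0.6]
opening: 0.673
finger_force: 64.3
```

```bash
python3 - <<'E'
from h import *
s=get_state(); print(s['time'],s['eef_pos'],s['opening'],s['contact_force'])
E
```

```text
21.4833 [0.46437446 0.3370261  0.03029705] 0.6730422275395093 [-0.1874987  -0.75490326 -0.56662316]
```

move_arm(
  moves=[
    [1,[0,0,0],[0,0,0]],
    [1,[0,0,0],[0,0,0]],
    [1,[0,0,0],[0,0,0]],
    [1,[0,0,0],[0,0,0]],
    [1,[0,0,0],[0,0,0]],
    [1,[0,0,-0.01],[0,0,0]],
    [1,[0,0,-0.02],[0,0,0]],
    [1,[0,0,-0.035],[0,0,0]],
    [1,[0,0,-0.035],[0,0,0]],
    [1,[0,0,0],[0,0,0]],
  ],
)

```text
time: 22.32
eef_pos: [0.4688, 0.3393, 0.1396]
tcp_rot: [-0.102, 0.995, 0.003, 0.007]
contact_force: [1.1, 0.3, 1.1]
opening: 1.001
finger_force: 0.0
```

```bash
python3 - <<'E'
from h import *
s=get_state(); print(s['time'],s['eef_pos'],s['opening']); save('wrist','w11.png'); c=cam('wrist',s)
im=cv2.cvtColor(cv2.imread('pics/w11.png'),cv2.COLOR_BGR2HSV)
# dark spot on top disc
u,v=proj(c,(0.4637,0.337,0.042)).astype(int); a=im[v-20:v+20,u-20:u+20,2]; ys,xs=np.where(a<100); q=(xs.mean()+u-20,ys.mean()+v-20)
print('spot',q,len(xs),ray(c,q,.042)); plan((0.6665,0.0512,0.12),0.2045)
E
```

```text
22.3167 [0.46877617 0.33934325 0.1395756 ] 1.0007523524218271
spot (np.float64(322.8266897746967), np.float64(203.0467937608319)) 577 [0.4646245  0.33733564 0.042     ]
rot [0.003 0.011 0.   ] | shift before rot [-0.1363 -0.3219  0.0171] | after rot [-0.1365 -0.3218  0.0165] rows 9.0
```

move_arm(
  moves=[
    [1,[-0.0155,-0.0357,0],[0,0,0]],
    [1,[-0.0155,-0.0357,0],[0,0,0]],
    [1,[-0.0155,-0.0357,0],[0,0,0]],
    [1,[-0.0155,-0.0357,0],[0,0,0]],
    [1,[-0.0155,-0.0357,0],[0,0,0]],
    [1,[-0.0155,-0.0357,0],[0,0,0]],
    [1,[-0.0155,-0.0357,0],[0,0,0]],
    [1,[-0.0155,-0.0357,0],[0,0,0]],
    [1,[-0.0155,-0.0357,0],[0,0,0]],
    [1,[0,0,0],[0,0,0]],
  ],
)

```text
time: 23.2
eef_pos: [0.669, 0.0445, 0.13]
tcp_rot: [-0.099, 0.995, -0.001, 0.001]
contact_force: [-0.3, 0.5, -0.2]
opening: 0.998
finger_force: 0.0
```

move_arm(
  moves=[
    [1,[0,0,0],[0,0,0]],
    [1,[0,0,0],[0,0,0]],
    [1,[0,0,0],[0,0,0]],
    [1,[0,0,0],[0,0,0]],
    [1,[0,0,0],[0,0,0]],
    [1,[0,0,0],[0,0,0]],
    [1,[0,0,0],[0,0,0]],
    [1,[0,0,0],[0,0,0]],
    [1,[0,0,0],[0,0,0]],
    [1,[0,0,0],[0,0,0]],
  ],
)

```text
time: 24.03
eef_pos: [0.666, 0.0507, 0.1304]
tcp_rot: [-0.102, 0.995, -0.0, 0.0]
contact_force: [-0.7, -0.1, -0.9]
opening: 0.998
finger_force: 0.0
```

```bash
python3 - <<'E'
from h import *
s=get_state(); print(s['time'],s['eef_pos'],s['opening']); c=cam('wrist',s); save('wrist','w12.png'); discs('w12.png',c)
h=cv2.cvtColor(cv2.imread('pics/w12.png'),cv2.COLOR_BGR2HSV)
m=((h[...,0]>22)&(h[...,0]<34)&(h[...,1]>190)&(h[...,2]>60)).astype(np.uint8); m=cv2.morphologyEx(m,cv2.MORPH_OPEN,np.ones((5,5)))
cn=max(cv2.findContours(m,0,2)[0],key=cv2.contourArea); print('tape',cv2.boundingRect(cn),[ray(c,q,.058)[:2].round(3) for q in cv2.boxPoints(cv2.minAreaRect(cn))])
plan((0.6665,0.0512,-0.003),0.2045)
E
```

```text
24.0333 [0.66602246 0.0507178  0.13040889] 0.9984849910014751
[313. 308.] [(0.7639, 0.0454, 0.1266, 0.0393), (0.7573, 0.045, 0.1218, 0.0378)]
[329. 206.] [(0.6663, 0.0507, 0.06, 0.059), (0.6634, 0.0501, 0.0578, 0.0568)]
[ 32. 155.] [(0.6746, -0.1805, 0.06, 0.0586), (0.6714, -0.1723, 0.0578, 0.0564)]
[579.  55.] [(0.5137, 0.2049, 0.0896, 0.0517), (0.5166, 0.1984, 0.0862, 0.0497)]
[200.  33.] [(0.5506, -0.0569, 0.0588, 0.0586), (0.5521, -0.0534, 0.0566, 0.0563)]Traceback (most recent call last):
  File "<stdin>", line 5, in <module>
ValueError: max() iterable argument is empty
```

move_arm(
  moves=[
    [1,[0,0,0.035],[0,0,0]],
    [1,[0,0,0.035],[0,0,0]],
    [1,[0,0,0.03],[0,0,0]],
    [1,[0,0,0.02],[0,0,0]],
    [1,[0,0,0.0125],[0,0,0]],
    [1,[0,0,0],[0,0,0]],
    [1,[0,0,0],[0,0,0]],
    [1,[0,0,0],[0,0,0]],
    [1,[0,0,0],[0,0,0]],
    [1,[0,0,0],[0,0,0]],
  ],
)

```text
time: 24.92
eef_pos: [0.6675, 0.0505, 0.0001]
tcp_rot: [-0.102, 0.995, -0.0, 0.002]
contact_force: [0.6, 0.6, -0.0]
opening: 1.001
finger_force: 0.0
```

move_arm(
  moves=[
    [1,[0,0,0],[0,0,0]],
    [0,[0,0,0],[0,0,0]],
    [0,[0,0,0],[0,0,0]],
    [0,[0,0,0],[0,0,0]],
    [0,[0,0,0],[0,0,0]],
    [0,[0,0,0],[0,0,0]],
    [0,[0,0,0],[0,0,0]],
    [0,[0,0,0],[0,0,0]],
    [0,[0,0,0],[0,0,0]],
    [0,[0,0,0],[0,0,0]],
  ],
)

```text
time: 25.75
eef_pos: [0.6669, 0.0506, -0.001]
tcp_rot: [-0.102, 0.995, -0.0, 0.001]
contact_force: [0.1, -0.3, 5.6]
opening: 0.669
finger_force: 64.2
```

move_arm(
  moves=[
    [0,[0,0,-0.01],[0,0,0]],
    [0,[0,0,-0.03],[0,0,0]],
    [0,[0,0,-0.04],[0,0,0]],
    [0,[0,0,-0.04],[0,0,0]],
    [0,[0,0,0],[0,0,0]],
    [0,[0,0,0],[0,0,0]],
    [0,[0,0,0],[0,0,0]],
    [0,[0,0,0],[0,0,0]],
    [0,[0,0,0],[0,0,0]],
    [0,[0,0,0],[0,0,0]],
  ],
)

```text
time: 26.58
eef_pos: [0.6648, 0.0507, 0.1155]
tcp_rot: [-0.102, 0.995, 0.0, -0.002]
contact_force: [-0.3, 0.1, -0.6]
opening: 0.662
finger_force: 64.0
```

```bash
python3 - <<'E'
from h import *
s=get_state(); print(s['time'],s['eef_pos'],s['opening'],s['contact_force']); save('wrist','w13.png')
inhand('w13.png',zfix=[-.0124])
plan((0.4637,0.337,0.13),0.2045)
E
```

```text
26.5833 [0.66476468 0.05071924 0.11554173] 0.6615107671921127 [-0.27723954  0.11192604 -0.57520734]
13 z -0.0124 centre [-0.0002  0.003 ] rms 0.00136
rot [ 0.001 -0.003 -0.   ] | shift before rot [ 0.1391  0.3212 -0.0134] | after rot [ 0.139   0.3212 -0.0141] rows 9.0
```

move_arm(
  moves=[
    [0,[0.01545,0.0357,-0.002],[0,0,0]],
    [0,[0.01545,0.0357,-0.002],[0,0,0]],
    [0,[0.01545,0.0357,-0.002],[0,0,0]],
    [0,[0.01545,0.0357,-0.002],[0,0,0]],
    [0,[0.01545,0.0357,-0.002],[0,0,0]],
    [0,[0.01545,0.0357,0],[0,0,0]],
    [0,[0.01545,0.0357,0],[0,0,0]],
    [0,[0.01545,0.0357,0],[0,0,0]],
    [0,[0.01545,0.0357,0],[0,0,0]],
    [0,[0,0,0],[0,0,0]],
  ],
)

```text
time: 27.47
eef_pos: [0.4602, 0.3414, 0.1271]
tcp_rot: [-0.105, 0.994, 0.001, -0.002]
contact_force: [1.1, 0.0, -0.8]
opening: 0.664
finger_force: 64.1
```

move_arm(
  moves=[
    [0,[0,0,0],[0,0,0]],
    [0,[0,0,0],[0,0,0]],
    [0,[0,0,0.01],[0,0,0]],
    [0,[0,0,0.01],[0,0,0]],
    [0,[0,0,0.01],[0,0,0]],
    [0,[0,0,0],[0,0,0]],
    [0,[0,0,0],[0,0,0]],
    [0,[0,0,0],[0,0,0]],
    [0,[0,0,0],[0,0,0]],
    [0,[0,0,0],[0,0,0]],
  ],
)

```text
time: 28.3
eef_pos: [0.4651, 0.3372, 0.0984]
tcp_rot: [-0.102, 0.995, 0.0, 0.001]
contact_force: [-0.7, -0.0, -1.4]
opening: 0.666
finger_force: 64.1
```

```bash
python3 - <<'E'
from h import *
s=get_state(); print(s['time'],s['eef_pos'],s['opening'],s['contact_force']); save('wrist','w14.png')
inhand('w14.png',zfix=[-.011])
plan((0.4641,0.337,0.0425),0.2045)
E
```

```text
28.3 [0.46509898 0.33715539 0.09841941] 0.6660359477562655 [-0.65218956 -0.0356232  -1.36608291]
15 z -0.011 centre [0.0002 0.0002] rms 0.00014
rot [ 0.     0.001 -0.   ] | shift before rot [ 0.001 -0.     0.056] | after rot [ 0.001 -0.     0.056] rows 2.0
```

move_arm(
  moves=[
    [0,[0.0008,0,0.005],[0,0,0]],
    [0,[0,0,0.01],[0,0,0]],
    [0,[0,0,0.01],[0,0,0]],
    [0,[0,0,0.01],[0,0,0]],
    [0,[0,0,0.01],[0,0,0]],
    [0,[0,0,0.007],[0,0,0]],
    [0,[0,0,0.0045],[0,0,0]],
    [0,[0,0,0],[0,0,0]],
    [0,[0,0,0],[0,0,0]],
    [0,[0,0,0],[0,0,0]],
  ],
)

```text
time: 29.18
eef_pos: [0.4639, 0.3369, 0.0411]
tcp_rot: [-0.102, 0.995, 0.0, 0.0]
contact_force: [-0.5, -0.5, 0.2]
opening: 0.667
finger_force: 64.1
```

move_arm(
  moves=[
    [1,[0,0,0],[0,0,0]],
    [1,[0,0,0],[0,0,0]],
    [1,[0,0,0],[0,0,0]],
    [1,[0,0,0],[0,0,0]],
    [1,[0,0,0],[0,0,0]],
    [1,[0,0,-0.01],[0,0,0]],
    [1,[0,0,-0.02],[0,0,0]],
    [1,[0,0,-0.03],[0,0,0]],
    [1,[0,0,-0.03],[0,0,0]],
    [1,[0,0,0],[0,0,0]],
  ],
)

```text
time: 30.02
eef_pos: [0.4679, 0.339, 0.1395]
tcp_rot: [-0.102, 0.995, 0.002, 0.006]
contact_force: [0.4, 0.5, 1.1]
opening: 1.003
finger_force: 0.0
```

```bash
python3 - <<'E'
from h import *
s=get_state(); print(s['time'],s['eef_pos'],s['opening']); save('wrist','w15.png'); c=cam('wrist',s)
im=cv2.cvtColor(cv2.imread('pics/w15.png'),cv2.COLOR_BGR2HSV)
u,v=proj(c,(0.4637,0.337,0.052)).astype(int); a=im[v-20:v+20,u-20:u+20,2]; ys,xs=np.where(a<100); q=(xs.mean()+u-20,ys.mean()+v-20)
print('spot',q,len(xs),ray(c,q,.052)); plan((0.549,-0.0567,0.13),0.2045); plan((0.549,-0.0567,0.13),0.)
E
```

```text
30.0167 [0.46785649 0.33895784 0.13946665] 1.0028377653001475
spot (np.float64(323.03205128205127), np.float64(208.13782051282053)) 624 [0.46401524 0.3371367  0.052     ]
rot [0.002 0.009 0.   ] | shift before rot [-3.000e-04 -4.035e-01  5.800e-03] | after rot [-4.000e-04 -4.035e-01  6.700e-03] rows 11.0
rot [0.003 0.009 0.205] | shift before rot [-3.000e-04 -4.035e-01  5.800e-03] | after rot [-0.0823 -0.395   0.0067] rows 11.0
```

move_arm(
  moves=[
    [1,[-0.0003,-0.0403,0],[0,0,0]],
    [1,[-0.0003,-0.0403,0],[0,0,0]],
    [1,[-0.0003,-0.0403,0],[0,0,0]],
    [1,[-0.0003,-0.0403,0],[0,0,0]],
    [1,[-0.0003,-0.0403,0],[0,0,0]],
    [1,[-0.0003,-0.0403,0],[0,0,0]],
    [1,[-0.0003,-0.0403,0],[0,0,0]],
    [1,[-0.0003,-0.0403,0],[0,0,0]],
    [1,[-0.0003,-0.0403,0],[0,0,0]],
    [1,[-0.0003,-0.0403,0],[0,0,0]],
  ],
)

```text
time: 30.9
eef_pos: [0.548, -0.059, 0.1307]
tcp_rot: [-0.102, 0.995, 0.0, -0.001]
contact_force: [0.5, -0.0, 0.6]
opening: 1.0
finger_force: 0.0
```

move_arm(
  moves=[
    [1,[0,0,0],[0,0,0]],
    [1,[0,0,0],[0,0,0]],
    [1,[0,0,0],[0,0,0]],
    [1,[0,0,0],[0,0,0]],
    [1,[0,0,0],[0,0,0]],
    [1,[0,0,0],[0,0,0]],
    [1,[0,0,0],[0,0,0]],
    [1,[0,0,0],[0,0,0]],
    [1,[0,0,0],[0,0,0]],
    [1,[0,0,0],[0,0,0]],
  ],
)

```text
time: 31.73
eef_pos: [0.5486, -0.0569, 0.1314]
tcp_rot: [-0.102, 0.995, -0.0, 0.0]
contact_force: [-0.1, 0.0, -0.2]
opening: 0.999
finger_force: 0.0
```

```bash
python3 - <<'E'
from h import *
s=get_state(); print(s['time'],s['eef_pos'],s['opening']); c=cam('wrist',s); save('wrist','w16.png'); discs('w16.png',c)
plan((0.549,-0.0567,-0.002),0.2045)
E
```

```text
31.7333 [ 0.54863909 -0.05690931  0.13140346] 0.998864619315326
[145. 301.] [(0.6733, -0.1823, 0.0593, 0.0405), (0.6657, -0.1781, 0.057, 0.0389)]
[324. 203.] [(0.5492, -0.0574, 0.0606, 0.0593), (0.5463, -0.0579, 0.0584, 0.057)]
[622. 217.] [(0.5064, 0.1893, 0.0784, 0.0761), (0.5051, 0.1793, 0.0754, 0.0732)]
[349.  78.] [(0.4556, -0.0585, 0.0626, 0.0618), (0.4563, -0.0591, 0.0602, 0.0594)]
rot [-0.  0.  0.] | shift before rot [-0.0004  0.0002  0.1334] | after rot [-0.0004  0.0002  0.1334] rows 4.0
```

move_arm(
  moves=[
    [1,[-0.0005,0,0.035],[0,0,0]],
    [1,[0,0,0.035],[0,0,0]],
    [1,[0,0,0.03],[0,0,0]],
    [1,[0,0,0.02],[0,0,0]],
    [1,[0,0,0.0125],[0,0,0]],
    [1,[0,0,0],[0,0,0]],
    [1,[0,0,0],[0,0,0]],
    [1,[0,0,0],[0,0,0]],
    [1,[0,0,0],[0,0,0]],
    [1,[0,0,0],[0,0,0]],
  ],
)

```text
time: 32.62
eef_pos: [0.5505, -0.0574, 0.0006]
tcp_rot: [-0.102, 0.995, -0.001, 0.002]
contact_force: [0.5, 0.0, 0.1]
opening: 1.0
finger_force: 0.0
```

move_arm(
  moves=[
    [1,[0,0,0],[0,0,0]],
    [0,[0,0,0],[0,0,0]],
    [0,[0,0,0],[0,0,0]],
    [0,[0,0,0],[0,0,0]],
    [0,[0,0,0],[0,0,0]],
    [0,[0,0,0],[0,0,0]],
    [0,[0,0,0],[0,0,0]],
    [0,[0,0,0],[0,0,0]],
    [0,[0,0,0],[0,0,0]],
    [0,[0,0,0],[0,0,0]],
  ],
)

```text
time: 33.45
eef_pos: [0.5498, -0.0572, 0.0]
tcp_rot: [-0.102, 0.995, -0.0, 0.001]
contact_force: [-0.8, -0.8, 6.2]
opening: 0.664
finger_force: 62.9
```

move_arm(
  moves=[
    [0,[0,0,-0.01],[0,0,0]],
    [0,[0,0,-0.03],[0,0,0]],
    [0,[0,0,-0.04],[0,0,0]],
    [0,[0,0,-0.04],[0,0,0]],
    [0,[0,0,-0.01],[0,0,0]],
    [0,[0,0,0],[0,0,0]],
    [0,[0,0,0],[0,0,0]],
    [0,[0,0,0],[0,0,0]],
    [0,[0,0,0],[0,0,0]],
    [0,[0,0,0],[0,0,0]],
  ],
)

```text
time: 34.28
eef_pos: [0.5476, -0.0566, 0.1263]
tcp_rot: [-0.102, 0.995, 0.001, -0.002]
contact_force: [-0.7, 0.6, -0.2]
opening: 0.662
finger_force: 63.9
```

```bash
python3 - <<'E'
from h import *
s=get_state(); print(s['time'],s['eef_pos'],s['opening'],s['contact_force'])
plan((0.4637,0.337,0.13),0.2045)
E
```

```text
34.2833 [ 0.54761058 -0.05663369  0.12630971] 0.6621178462697463 [-0.73122286  0.6368465  -0.21437261]
rot [ 0.002 -0.004 -0.   ] | shift before rot [ 0.0023  0.4025 -0.0028] | after rot [ 0.0022  0.4025 -0.0037] rows 11.0
```

move_arm(
  moves=[
    [0,[0.0003,0.0402,0],[0,0,0]],
    [0,[0.0003,0.0402,0],[0,0,0]],
    [0,[0.0003,0.0402,0],[0,0,0]],
    [0,[0.0003,0.0402,0],[0,0,0]],
    [0,[0.0003,0.0402,0],[0,0,0]],
    [0,[0.0003,0.0402,0],[0,0,0]],
    [0,[0.0003,0.0402,0],[0,0,0]],
    [0,[0.0003,0.0402,0],[0,0,0]],
    [0,[0.0003,0.0402,0],[0,0,0]],
    [0,[0.0003,0.0402,0],[0,0,0]],
  ],
)

```text
time: 35.12
eef_pos: [0.4631, 0.3375, 0.1274]
tcp_rot: [-0.102, 0.995, -0.0, -0.001]
contact_force: [-0.2, -0.5, -0.4]
opening: 0.665
finger_force: 64.0
```

move_arm(
  moves=[
    [0,[0,0,0],[0,0,0]],
    [0,[0,0,0],[0,0,0]],
    [0,[0,0,0.01],[0,0,0]],
    [0,[0,0,0.01],[0,0,0]],
    [0,[0,0,0.01],[0,0,0]],
    [0,[0,0,0],[0,0,0]],
    [0,[0,0,0],[0,0,0]],
    [0,[0,0,0],[0,0,0]],
    [0,[0,0,0],[0,0,0]],
    [0,[0,0,0],[0,0,0]],
  ],
)

```text
time: 35.95
eef_pos: [0.4651, 0.336, 0.0995]
tcp_rot: [-0.102, 0.995, 0.0, 0.001]
contact_force: [0.5, -0.6, -0.5]
opening: 0.665
finger_force: 64.1
```

```bash
python3 - <<'E'
from h import *
s=get_state(); print(s['time'],s['eef_pos'],s['opening'],s['contact_force']); save('wrist','w17.png')
inhand('w17.png',zfix=[-.010])
plan((0.4641,0.337,0.0535),0.2045)
E
```

```text
35.95 [0.46510124 0.33598276 0.09952774] 0.6652741978889002 [ 0.46676351 -0.62658977 -0.49821526]
15 z -0.01 centre [0.0002 0.0002] rms 0.00019
rot [ 0.     0.001 -0.   ] | shift before rot [0.0008 0.0011 0.046 ] | after rot [0.0007 0.0011 0.046 ] rows 2.0
```

move_arm(
  moves=[
    [0,[0.0007,0.001,0],[0,0,0]],
    [0,[0,0,0.01],[0,0,0]],
    [0,[0,0,0.01],[0,0,0]],
    [0,[0,0,0.01],[0,0,0]],
    [0,[0,0,0.01],[0,0,0]],
    [0,[0,0,0.007],[0,0,0]],
    [0,[0,0,0],[0,0,0]],
    [0,[0,0,0],[0,0,0]],
    [0,[0,0,0],[0,0,0]],
    [0,[0,0,0],[0,0,0]],
  ],
)

```text
time: 36.83
eef_pos: [0.4633, 0.3367, 0.0521]
tcp_rot: [-0.102, 0.995, -0.0, -0.001]
contact_force: [-2.9, -0.8, 5.9]
opening: 0.663
finger_force: 64.7
```

move_arm(
  moves=[
    [1,[0,0,0],[0,0,0]],
    [1,[0,0,0],[0,0,0]],
    [1,[0,0,0],[0,0,0]],
    [1,[0,0,0],[0,0,0]],
    [1,[0,0,0],[0,0,0]],
    [1,[0,0,-0.01],[0,0,0]],
    [1,[0,0,-0.03],[0,0,0]],
    [1,[0,0,-0.03],[0,0,0]],
    [1,[0,0,-0.04],[0,0,0]],
    [1,[0,0,-0.04],[0,0,0]],
  ],
)

```text
time: 37.67
eef_pos: [0.4629, 0.3365, 0.2033]
tcp_rot: [-0.102, 0.995, -0.0, -0.001]
contact_force: [-0.6, 0.1, -0.2]
opening: 1.0
finger_force: 0.0
```

move_arm(
  moves=[
    [1,[0,-0.03,-0.02],[0,0,0]],
    [1,[0,-0.03,0],[0,0,0]],
    [1,[0,0,0],[0,0,0]],
    [1,[0,0,0],[0,0,0]],
    [1,[0,0,0],[0,0,0]],
    [1,[0,0,0],[0,0,0]],
    [1,[0,0,0],[0,0,0]],
    [1,[0,0,0],[0,0,0]],
    [1,[0,0,0],[0,0,0]],
    [1,[0,0,0],[0,0,0]],
  ],
)

```text
time: 38.5
eef_pos: [0.4756, 0.2784, 0.2215]
tcp_rot: [-0.102, 0.995, -0.0, -0.0]
contact_force: [0.3, -0.2, 0.7]
opening: 1.002
finger_force: 0.0
```

```bash
python3 - <<'E'
from h import *
s=get_state(); print(s['time'],s['eef_pos'],s['opening']); a=save('wrist','w18.png'); c=cam('wrist',s)
u,v=proj(c,(0.4637,0.337,0.06)).astype(int); x=np.array(read_camera('side'))
x=x[90:330,230:400]
cv2.imwrite('pics/v1.png',cv2.hconcat([cv2.resize(a[v-70:v+70,u-200:u+80,::-1].copy(),(480,240),interpolation=2),np.zeros((240,10,3),np.uint8),cv2.resize(x[:120,:150,::-1].copy(),(300,240),interpolation=2)]))
E
```

```text
38.5 [0.47560426 0.27843211 0.22147895] 1.001867243826524
```

View pics/v1.png

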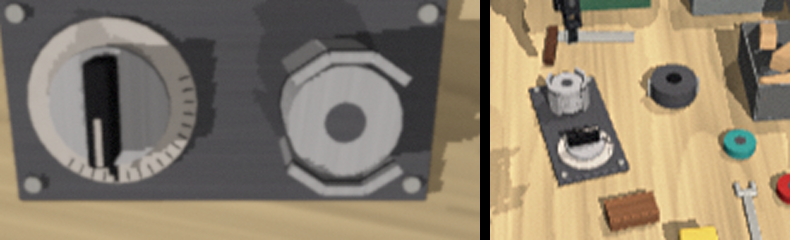

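The pile sits flat at about the line, inside the rim (345,120), with the pointer on the tick. Now the rack: go and look.

move_arm(
  moves=[
    [1,[0,0,-0.025],[0,0,0.102]],
    [1,[0,0,-0.025],[0,0,0.102]],
    [1,[0.002,-0.04,0],[0,0,0]],
    [1,[0.002,-0.04,0],[0,0,0]],
    [1,[0.002,-0.04,0],[0,0,0]],
    [1,[0.002,-0.04,0],[0,0,0]],
    [1,[0.002,-0.04,0],[0,0,0]],
    [1,[0.002,-0.04,0],[0,0,0]],
    [1,[0.002,-0.04,0],[0,0,0]],
    [1,[0.002,-0.04,0],[0,0,0]],
  ],
)

```text
time: 39.43
eef_pos: [0.4595, -0.0437, 0.2722]
tcp_rot: [-0.0, 1.0, -0.0, 0.001]
contact_force: [0.6, -0.1, -0.3]
opening: 0.998
finger_force: 0.0
```

move_arm(
  moves=[
    [1,[0.004,-0.04,0],[0,0,0]],
    [1,[0.004,-0.04,0],[0,0,0]],
    [1,[0.004,-0.04,0],[0,0,0]],
    [1,[0.004,-0.04,0],[0,0,0]],
    [1,[0.004,-0.04,0],[0,0,0]],
    [1,[0.004,-0.04,0],[0,0,0]],
    [1,[0,0,0],[0,0,0]],
    [1,[0,0,0],[0,0,0]],
    [1,[0,0,0],[0,0,0]],
    [1,[0,0,0],[0,0,0]],
  ],
)

```text
time: 40.27
eef_pos: [0.4363, -0.2809, 0.2717]
tcp_rot: [-0.001, 1.0, 0.0, -0.0]
contact_force: [0.3, 0.1, -0.2]
opening: 1.001
finger_force: 0.0
```

```bash
python3 - <<'E'
from h import *
s=get_state(); print(s['time'],s['eef_pos'].tolist(),s['tcp_rot'].tolist()); a=save('wrist','w19.png'); discs('w19.png',cam('wrist',s))
E
```

```text
40.2667 [0.43625980587004254, -0.28091204063166425, 0.2717375203340414] [-0.0008377018570915869, 0.9999996197899845, 0.00024070817773491103, -2.711195518154102e-05]
[ 16. 352.] [(0.6942, -0.7171, 0.0473, 0.0463), (0.6859, -0.7063, 0.0461, 0.0451)]
[365. 345.] [(0.6815, -0.2274, 0.0631, 0.059), (0.6735, -0.2287, 0.0615, 0.0576)]
[ 81. 314.] [(0.6352, -0.6243, 0.0761, 0.0482), (0.6283, -0.6158, 0.0742, 0.047)]
[ 45. 296.] [(0.614, -0.6498, 0.0653, 0.0209), (0.6076, -0.6406, 0.0637, 0.0204)]
[511. 189.] [(0.4561, -0.058, 0.0713, 0.0609), (0.4537, -0.0635, 0.0695, 0.0594)]
```

View pics/w19.png

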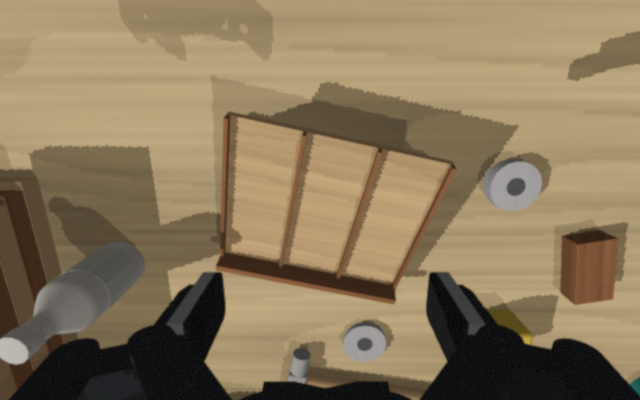

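Rack seen: high front edge runs (227,114)–(455,165), stop foot (221,258)–(396,286), ribs front (304,132)/(380,151) and foot (281,265)/(339,275). Disc A now shows at (365,345), so it has been knocked about 45 mm to ≈(0.681,-0.227). C is at (513,185), unmoved.

```bash
python3 - <<'E'
from h import *
s={'eef_pos':[0.43626,-0.28091,0.27174],'tcp_rot':[-0.00083,0.9999996,0.00024,0]}
c=cam('wrist',s)
f=np.array([ray(c,q,.0905)[:2] for q in [(228,116),(304,133),(380,151),(453,166)]])
b=np.array([ray(c,q,.0288)[:2] for q in [(221.5,257),(281,266),(339,276),(396,286)]])
print('front',f.round(4),np.diff(f,axis=0).round(4),'\nback',b.round(4),np.diff(b,axis=0).round(4),'\nlen',(b-f).round(4),np.linalg.norm(b-f,axis=1).round(4))
d=f[3]-f[0];e=b[3]-b[0];g=(b-f).mean(0)
print('yaw',np.arctan2(-d[0],d[1]),np.arctan2(-e[0],e[1]),np.arctan2(g[1],g[0]),'widths',np.linalg.norm(d),np.linalg.norm(e))
im=cv2.imread('pics/w19.png'); print(im[250:310:2,310].tolist())
E
```

```text
front [[ 0.3738 -0.368 ]
 [ 0.3887 -0.3   ]
 [ 0.405  -0.23  ]
 [ 0.4189 -0.1609]] [[0.0149 0.0679]
 [0.0163 0.07  ]
 [0.0139 0.0691]] 
back [[ 0.5421 -0.4061]
 [ 0.5541 -0.3345]
 [ 0.5677 -0.2634]
 [ 0.5816 -0.1921]] [[0.012  0.0716]
 [0.0136 0.0711]
 [0.0139 0.0713]] 
len [[ 0.1682 -0.0382]
 [ 0.1653 -0.0345]
 [ 0.1627 -0.0334]
 [ 0.1626 -0.0313]] [0.1725 0.1689 0.1661 0.1656]
yaw -0.21433314377012602 -0.18255570517602643 -0.2055265434891206 widths 0.21195214271173293 0.2176195724913891
[[113, 152, 182], [117, 157, 187], [123, 165, 196], [118, 159, 190], [117, 159, 189], [117, 159, 190], [112, 152, 184], [111, 150, 180], [93, 127, 155], [60, 85, 109], [22, 36, 57], [19, 35, 53], [22, 37, 55], [26, 38, 57], [27, 37, 57], [25, 40, 60], [26, 40, 60], [50, 78, 117], [63, 94, 138], [93, 129, 159], [123, 162, 184], [124, 163, 184], [126, 166, 187], [130, 171, 192], [129, 170, 191], [128, 167, 188], [125, 164, 185], [124, 163, 184], [126, 165, 186], [128, 167, 189]]
```

Rack yaw is −0.20; the 216 mm width and 169 mm length check. Next I'll pick C with the fingers along the slope direction.

move_arm(
  moves=[
    [1,[-0.0033,0.0371,0.008],[0,0,0]],
    [1,[-0.0033,0.0371,0.008],[0,0,0]],
    [1,[-0.0033,0.0371,0.008],[0,0,0]],
    [1,[-0.0033,0.0371,0.008],[0,0,0]],
    [1,[-0.0033,0.0371,0.008],[0,0,0]],
    [1,[-0.0033,0.0371,0.008],[0,0,0]],
    [1,[0,0,0.01],[0,0,0.118]],
    [1,[0,0,0.01],[0,0,0.118]],
    [1,[0,0,0.01],[0,0,0.118]],
    [1,[0,0,0.01],[0,0,0.118]],
  ],
)

```text
time: 41.15
eef_pos: [0.4557, -0.0575, 0.1837]
tcp_rot: [0.235, 0.972, -0.0, 0.0]
contact_force: [0.9, -0.0, 0.3]
opening: 0.993
finger_force: 0.0
```

move_arm(
  moves=[
    [1,[0,0,0.005],[0,0,0.118]],
    [1,[0,0,0.005],[0,0,0.118]],
    [1,[0,0,0.005],[0,0,0.118]],
    [1,[0,0,0.005],[0,0,0.118]],
    [1,[0,0,0.005],[0,0,0.118]],
    [1,[0,0,0.005],[0,0,0.118]],
    [1,[0,0,0.005],[0,0,0.118]],
    [1,[0,0,0.005],[0,0,0.118]],
    [1,[0,0,0.005],[0,0,0.118]],
    [1,[0,0,0.005],[0,0,0.118]],
  ],
)

```text
time: 41.98
eef_pos: [0.4557, -0.058, 0.1339]
tcp_rot: [0.736, 0.677, 0.0, 0.0]
contact_force: [0.4, -0.3, -0.3]
opening: 0.999
finger_force: 0.0
```

move_arm(
  moves=[
    [1,[0,0,0],[0,0,0.118]],
    [1,[0,0,0],[0,0,0]],
    [1,[0,0,0],[0,0,0]],
    [1,[0,0,0],[0,0,0]],
    [1,[0,0,0],[0,0,0]],
    [1,[0,0,0],[0,0,0]],
    [1,[0,0,0],[0,0,0]],
    [1,[0,0,0],[0,0,0]],
    [1,[0,0,0],[0,0,0]],
    [1,[0,0,0],[0,0,0]],
  ],
)

```text
time: 42.82
eef_pos: [0.4558, -0.0594, 0.1338]
tcp_rot: [0.774, 0.634, -0.0, -0.0]
contact_force: [0.1, 0.2, 0.9]
opening: 1.002
finger_force: 0.0
```

```bash
cat >> h.py <<'E'
YR=-.2; TI=.35
def rackplan(xs,ys,zn,stop,step=.04):
    """tool y along slope, z into floor; TCP at (xs,ys,zn) in rack_stop frame"""
    s=get_state(); Rr=R.from_euler('z',YR)*R.from_euler('y',TI)
    Rg=Rr*R.from_euler('z',-np.pi/2)*R.from_matrix(B); Rt=R.from_quat(s['tcp_rot']); p=np.array(s['eef_pos'])
    P=np.array(stop)+Rr.apply([xs,ys,zn]); rv=(Rt.inv()*Rg).as_rotvec(); d=P-p
    print('target',P.round(4),'rot',rv.round(3),'before',Rt.inv().apply(d).round(4),'after',Rg.inv().apply(d).round(4),'| now in rack frame',Rr.inv().apply(p-stop).round(4))
E
python3 - <<'E'
from h import *
s=get_state(); print(s['time'],s['eef_pos'],s['qpos'].round(2)); c=cam('wrist',s); save('wrist','w20.png'); discs('w20.png',c)
plan((0.456,-0.0585,0.004),-1.77)
s={'eef_pos':[0.43626,-0.28091,0.27174],'tcp_rot':[-0.00083,0.9999996,0.00024,0]}
print('stop foot mid lane',ray(cam('wrist',s),(310,268.5),.0213))
E
```

```text
42.8167 [ 0.45577508 -0.05939772  0.13382249] [-0.35 -0.09  2.17 -0.    1.06 -0.15]
[610. 324.] [(0.6828, -0.2249, 0.0598, 0.0587), (0.6748, -0.2158, 0.0575, 0.0565)]
[325. 203.] [(0.4557, -0.0616, 0.0624, 0.0615), (0.4562, -0.0587, 0.0601, 0.0592)]
rot [-0.     0.     0.001] | shift before rot [9.000e-04 1.000e-04 1.298e-01] | after rot [0.0009 0.     0.1298] rows 4.0
stop foot mid lane [ 0.5614522  -0.30034719  0.0213    ]
```

move_arm(
  moves=[
    [1,[0.001,0,0.035],[0,0,0]],
    [1,[0,0,0.035],[0,0,0]],
    [1,[0,0,0.03],[0,0,0]],
    [1,[0,0,0.02],[0,0,0]],
    [1,[0,0,0.01],[0,0,0]],
    [1,[0,0,0],[0,0,0]],
    [1,[0,0,0],[0,0,0]],
    [1,[0,0,0],[0,0,0]],
    [1,[0,0,0],[0,0,0]],
    [1,[0,0,0],[0,0,0]],
  ],
)

```text
time: 43.7
eef_pos: [0.4573, -0.0588, 0.0053]
tcp_rot: [0.774, 0.634, 0.001, 0.001]
contact_force: [0.8, -0.0, -0.3]
opening: 0.997
finger_force: 0.0
```

move_arm(
  moves=[
    [0,[0,0,0],[0,0,0]],
    [0,[0,0,0],[0,0,0]],
    [0,[0,0,0],[0,0,0]],
    [0,[0,0,0],[0,0,0]],
    [0,[0,0,0],[0,0,0]],
    [0,[0,0,0],[0,0,0]],
    [0,[0,0,0],[0,0,0]],
    [0,[0,0,0],[0,0,0]],
    [0,[0,0,0],[0,0,0]],
    [0,[0,0,0],[0,0,0]],
  ],
)

```text
time: 44.53
eef_pos: [0.4568, -0.0586, 0.0051]
tcp_rot: [0.774, 0.634, 0.0, 0.0]
contact_force: [-1.4, -0.0, 6.7]
opening: 0.672
finger_force: 63.2
```

move_arm(
  moves=[
    [0,[0,0,-0.01],[0,0,0]],
    [0,[0,0,-0.03],[0,0,0]],
    [0,[0,0,-0.04],[0,0,0]],
    [0,[0,0,-0.04],[0,0,0]],
    [0,[0,0,-0.04],[0,0,0]],
    [0,[0,0,-0.02],[0,0,0]],
    [0,[0,0,0],[0,0,0]],
    [0,[0,0,0],[0,0,0]],
    [0,[0,0,0],[0,0,0]],
    [0,[0,0,0],[0,0,0]],
  ],
)

```text
time: 45.37
eef_pos: [0.4543, -0.0578, 0.1811]
tcp_rot: [0.774, 0.633, -0.001, -0.002]
contact_force: [-0.1, 0.5, -1.7]
opening: 0.673
finger_force: 64.9
```

```bash
python3 - <<'E'
from h import *
s=get_state(); print(s['time'],s['eef_pos'],s['opening'],s['contact_force']); save('wrist','w21.png')
inhand('w21.png',zfix=[-.016,-.013])
rackplan(-.068,.072,.09,(0.5615,-0.3003,0.0213))
E
```

```text
45.3667 [ 0.4542604  -0.05775465  0.18111386] 0.6725183667224864 [-0.11917413  0.50065221 -1.69242175]
12 z -0.016 centre [ 0.0016 -0.0008] rms 0.00016
12 z -0.013 centre [-0.001  -0.0008] rms 0.00017
target [ 0.5434 -0.2232  0.1292] rot [ 0.345 -0.001  0.001] before [-0.1446  0.1202  0.0513] after [-0.1444  0.1307  0.0076] | now in rack frame [-0.1987  0.2164  0.0976]
```

move_arm(
  moves=[
    [0,[0,0,0],[0.115,0,0]],
    [0,[0,0,0],[0.115,0,0]],
    [0,[0,0,0],[0.115,0,0]],
    [0,[-0.0289,0.0261,0],[0,0,0]],
    [0,[-0.0289,0.0261,0],[0,0,0]],
    [0,[-0.0289,0.0261,0],[0,0,0]],
    [0,[-0.0289,0.0261,0],[0,0,0]],
    [0,[-0.0289,0.0261,0],[0,0,0]],
    [0,[0,0,0],[0,0,0]],
    [0,[0,0,0],[0,0,0]],
  ],
)

```text
time: 46.25
eef_pos: [0.5469, -0.2252, 0.1359]
tcp_rot: [0.763, 0.623, -0.109, -0.136]
contact_force: [-0.9, 0.4, -1.7]
opening: 0.67
finger_force: 65.0
```

move_arm(
  moves=[
    [0,[0,0,0],[0,0,0]],
    [0,[0,0,0],[0,0,0]],
    [0,[0,0,0.02],[0,0,0]],
    [0,[0,0,0.015],[0,0,0]],
    [0,[0,0,0],[0,0,0]],
    [0,[0,0,0],[0,0,0]],
    [0,[0,0,0],[0,0,0]],
    [0,[0,0,0],[0,0,0]],
    [0,[0,0,0],[0,0,0]],
    [0,[0,0,0],[0,0,0]],
  ],
)

```text
time: 47.08
eef_pos: [0.5369, -0.2222, 0.1078]
tcp_rot: [0.762, 0.624, -0.108, -0.132]
contact_force: [0.2, -0.3, -1.4]
opening: 0.673
finger_force: 65.0
```

```bash
python3 - <<'E'
from h import *
s=get_state(); print(s['time'],s['eef_pos'],s['opening'],s['contact_force'],s['qpos'].round(2)); save('wrist','w22.png')
rackplan(-.068,.072,.007,(0.5615,-0.3003,0.0213))
E
```

```text
47.0833 [ 0.53690587 -0.22215189  0.1077796 ] 0.6729610920991453 [ 0.15866158 -0.26017073 -1.41110064] [-0.52  0.4   1.7  -0.11  1.37 -0.28]
target [ 0.5156 -0.2175  0.0512] rot [0.006 0.001 0.001] before [ 0.0004 -0.0014  0.0603] after [ 0.0003 -0.0011  0.0603] | now in rack frame [-0.0669  0.0717  0.0673]
```

View pics/w22.png

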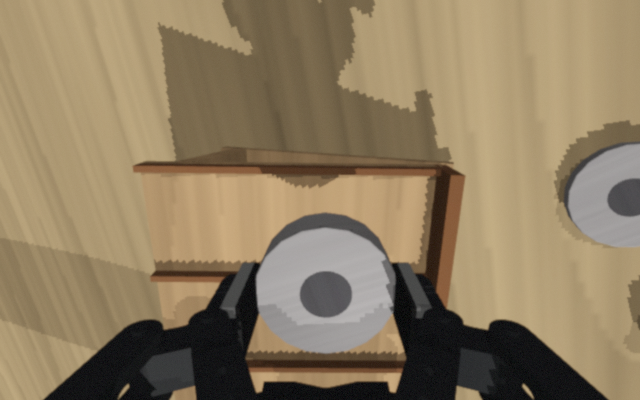

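In this view the lane runs between the outer wall (300,168) and a rib (200,274), with the stop foot at about (430,220). Using these to refine the placing.

```bash
python3 - <<'E'
from h import *
p=camera_params('wrist');T=np.array(p['tool_from_camera']);K=np.array([[p['fx'],0,p['cx']],[0,p['fy'],p['cy']],[0,0,1]])
im=cv2.imread('pics/w22.png').astype(int)
def q(u,v,z):
    d=T[:3,:3]@np.linalg.solve(K,[u,v,1]);o=T[:3,3];return (o+d*(z-o[2])/d[2]).round(4)
for z in (.0673,.0643): print('wall',q(200,168,z-.008),q(380,170,z-.008),'rib',q(170,274,z-.008),q(230,274,z-.008),'rib2',q(330,364,z-.008),'stop',q(431,220,z))
print(im[220,410:470:3].tolist()); print(im[150:185:2,260].tolist())
E
```

```text
wall [ 0.0386 -0.0734  0.0593] [0.0375 0.0318 0.0593] rib [-0.0305 -0.1003  0.0593] [-0.0304 -0.0616  0.0593] rib2 [-0.1012  0.0031  0.0593] stop [0.0036 0.0671 0.0673]
wall [ 0.0392 -0.0723  0.0563] [0.0381 0.0314 0.0563] rib [-0.0288 -0.0988  0.0563] [-0.0288 -0.0607  0.0563] rib2 [-0.0985  0.0031  0.0563] stop [0.0047 0.0661 0.0643]
[[123, 164, 195], [121, 162, 193], [118, 160, 190], [115, 156, 187], [108, 148, 178], [69, 96, 120], [71, 100, 124], [40, 60, 78], [18, 33, 47], [24, 34, 49], [15, 30, 46], [17, 31, 51], [60, 91, 132], [61, 93, 136], [57, 90, 134], [58, 91, 135], [70, 105, 143], [120, 161, 180], [123, 161, 182], [123, 162, 183]]
[[65, 92, 114], [71, 100, 124], [73, 102, 126], [72, 101, 125], [72, 101, 124], [74, 100, 126], [63, 89, 111], [46, 66, 85], [30, 47, 66], [43, 63, 94], [53, 79, 119], [59, 89, 131], [98, 136, 167], [120, 162, 193], [120, 162, 193], [121, 162, 192], [119, 162, 192], [119, 161, 192]]
```

move_arm(
  moves=[
    [0,[0.003,-0.001,0.005],[0,0,0]],
    [0,[0,0,0.015],[0,0,0]],
    [0,[0,0,0.015],[0,0,0]],
    [0,[0,0,0.01],[0,0,0]],
    [0,[0,0,0.005],[0,0,0]],
    [0,[0,0,0.003],[0,0,0]],
    [0,[0,0,0],[0,0,0]],
    [0,[0,0,0],[0,0,0]],
    [0,[0,0,0],[0,0,0]],
    [0,[0,0,0],[0,0,0]],
  ],
)

```text
time: 47.97
eef_pos: [0.519, -0.2156, 0.058]
tcp_rot: [0.762, 0.624, -0.108, -0.132]
contact_force: [-0.5, 0.6, -2.2]
opening: 0.669
finger_force: 65.0
```

move_arm(
  moves=[
    [0,[0,0,0.002],[0,0,0]],
    [0,[0,0,0],[0,0,0]],
    [0,[0,0,0.002],[0,0,0]],
    [0,[0,0,0],[0,0,0]],
    [0,[0,0,0.002],[0,0,0]],
    [0,[0,0,0],[0,0,0]],
    [0,[0,0,0],[0,0,0]],
    [0,[0,0,0],[0,0,0]],
    [0,[0,0,0],[0,0,0]],
    [0,[0,0,0],[0,0,0]],
  ],
)

```text
time: 48.8
eef_pos: [0.5164, -0.2149, 0.0516]
tcp_rot: [0.762, 0.624, -0.109, -0.133]
contact_force: [-0.3, -0.5, -1.5]
opening: 0.674
finger_force: 65.0
```

```bash
python3 - <<'E'
from h import *
s=get_state(); print(s['time'],s['eef_pos'],s['opening'],s['contact_force'])
rackplan(-.068,.075,.005,(0.5615,-0.3003,0.0213))
E
```

```text
48.8 [ 0.51642848 -0.21488575  0.05163549] 0.6736884194066097 [-0.34503194 -0.49467431 -1.45267891]
target [ 0.5155 -0.2144  0.0493] rot [0.005 0.    0.001] before [ 0.0002 -0.0002  0.0025] after [ 0.0002 -0.0002  0.0025] | now in rack frame [-0.0678  0.0748  0.0075]
```

move_arm(
  moves=[
    [0,[0,0,0.0015],[0,0,0]],
    [0,[0,0,0],[0,0,0]],
    [0,[0,0,0.001],[0,0,0]],
    [0,[0,0,0],[0,0,0]],
    [0,[0,0,0],[0,0,0]],
    [0,[0,0,0],[0,0,0]],
    [0,[0,0,0],[0,0,0]],
    [0,[0,0,0],[0,0,0]],
    [0,[0,0,0],[0,0,0]],
    [0,[0,0,0],[0,0,0]],
  ],
)

```text
time: 49.63
eef_pos: [0.5162, -0.215, 0.0504]
tcp_rot: [0.762, 0.624, -0.109, -0.132]
contact_force: [1.2, 0.4, 5.3]
opening: 0.675
finger_force: 65.7
```

move_arm(
  moves=[
    [0,[0,0,0.001],[0,0,0]],
    [0,[0,0,0],[0,0,0]],
    [0,[0,0,0.001],[0,0,0]],
    [0,[0,0,0],[0,0,0]],
    [0,[0,0,0],[0,0,0]],
    [0,[0,0,0],[0,0,0]],
    [0,[0,0,0],[0,0,0]],
    [0,[0,0,0],[0,0,0]],
    [0,[0,0,0],[0,0,0]],
    [0,[0,0,0],[0,0,0]],
  ],
)

```text
time: 50.47
eef_pos: [0.5161, -0.215, 0.0503]
tcp_rot: [0.762, 0.624, -0.109, -0.132]
contact_force: [0.9, 2.0, 12.1]
opening: 0.672
finger_force: 66.4
```

The disc touches the floor, as expected. Release, lift, back up the slope and shut the fingers.

move_arm(
  moves=[
    [0,[0,0,-0.0025],[0,0,0]],
    [1,[0,0,0],[0,0,0]],
    [1,[0,0,0],[0,0,0]],
    [1,[0,0,0],[0,0,0]],
    [1,[0,0,0],[0,0,0]],
    [1,[0,0,0],[0,0,0]],
    [1,[0,0,-0.01],[0,0,0]],
    [1,[0,0,-0.015],[0,0,0]],
    [1,[0,0,-0.02],[0,0,0]],
    [1,[0,0,-0.01],[0,0,0]],
  ],
)

```text
time: 51.3
eef_pos: [0.5356, -0.2192, 0.1042]
tcp_rot: [0.763, 0.624, -0.108, -0.131]
contact_force: [1.0, 0.2, 0.6]
opening: 0.999
finger_force: 0.0
```

move_arm(
  moves=[
    [0,[0,-0.03,0],[0,0,0]],
    [0,[0,-0.03,0],[0,0,0]],
    [0,[0,0,0],[0,0,0]],
    [0,[0,0,0],[0,0,0]],
    [0,[0,0,0],[0,0,0]],
    [0,[0,0,0],[0,0,0]],
    [0,[0,0,0],[0,0,0]],
    [0,[0,0,0],[0,0,0]],
    [0,[0,0,0],[0,0,0]],
    [0,[0,0,0],[0,0,0]],
  ],
)

```text
time: 52.13
eef_pos: [0.4788, -0.2073, 0.1215]
tcp_rot: [0.762, 0.624, -0.109, -0.133]
contact_force: [-0.6, -0.2, 0.4]
opening: 0.001
finger_force: 0.0
```

```bash
python3 - <<'E'
from h import *
s=get_state(); print(s['time'],s['eef_pos'],s['opening'],s['contact_force']); im=save('wrist','w23.png')
rackplan(-.127,.075,.010,(0.5615,-0.3003,0.0213))
# dark spot / disc in tool coords
p=camera_params('wrist');T=np.array(p['tool_from_camera']);K=np.array([[p['fx'],0,p['cx']],[0,p['fy'],p['cy']],[0,0,1]])
h=cv2.cvtColor(cv2.imread('pics/w23.png'),cv2.COLOR_BGR2HSV)
m=((h[...,1]<45)&(h[...,2]>120)).astype(np.uint8);k,l,st,ce=cv2.connectedComponentsWithStats(m)
z=.0613-.021
for i in range(1,k):
    if st[i,4]>1500: print(st[i],ce[i])
E
```

```text
52.1333 [ 0.4787924  -0.20727546  0.1214856 ] 0.0009409775003860676 [-0.63618054 -0.21746058  0.36769778]
target [ 0.4628 -0.2038  0.0742] rot [0.005 0.    0.001] before [0.0003 0.0007 0.05  ] after [0.0003 0.0009 0.05  ] | now in rack frame [-0.1279  0.0747  0.06  ]
[ 380  193  105   97 6916] [432.28903991 240.64271255]
```

move_arm(
  moves=[
    [0,[0,0,0.02],[0,0,0]],
    [0,[0,0,0.02],[0,0,0]],
    [0,[0,0,0.01],[0,0,0]],
    [0,[0,0,0],[0,0,0]],
    [0,[0,0,0],[0,0,0]],
    [0,[0,0.005,0],[0,0,0]],
    [0,[0,0.005,0],[0,0,0]],
    [0,[0,0.005,0],[0,0,0]],
    [0,[0,0.005,0],[0,0,0]],
    [0,[0,0.005,0],[0,0,0]],
  ],
)

```text
time: 53.02
eef_pos: [0.4859, -0.2089, 0.0669]
tcp_rot: [0.762, 0.624, -0.109, -0.133]
contact_force: [-0.2, -0.6, 3.1]
opening: -0.002
finger_force: 1.4
```

move_arm(
  moves=[
    [0,[0,0.005,0],[0,0,0]],
    [0,[0,0.005,0],[0,0,0]],
    [0,[0,0.005,0],[0,0,0]],
    [0,[0,0.003,0],[0,0,0]],
    [0,[0,0.002,0],[0,0,0]],
    [0,[0,0,0],[0,0,0]],
    [0,[0,0,0],[0,0,0]],
    [0,[0,0,0],[0,0,0]],
    [0,[0,0,0],[0,0,0]],
    [0,[0,0,0],[0,0,0]],
  ],
)

```text
time: 53.85
eef_pos: [0.5034, -0.2121, 0.059]
tcp_rot: [0.762, 0.624, -0.109, -0.133]
contact_force: [-0.8, -0.2, 1.0]
opening: -0.001
finger_force: 0.6
```

```bash
cat >> h.py <<'E'
def rk(): 
    s=get_state(); print(s['time'],s['contact_force'].round(1)); rackplan(-.0745,.075,.010,(0.5615,-0.3003,0.0213))
E
python3 -c "
from h import *
rk()"
```

```text
53.85 [-0.8 -0.2  1. ]
target [ 0.5112 -0.2136  0.0562] rot [0.005 0.    0.001] before [ 0.0001  0.0084 -0.    ] after [ 0.0001  0.0084 -0.0001] | now in rack frame [-0.0829  0.0749  0.0099]
```

move_arm(
  moves=[
    [0,[0,0.003,0],[0,0,0]],
    [0,[0,0.002,0],[0,0,0]],
    [0,[0,0.0015,0],[0,0,0]],
    [0,[0,0,0],[0,0,0]],
    [0,[0,0,0],[0,0,0]],
    [0,[0,0,0],[0,0,0]],
    [0,[0,0,0],[0,0,0]],
    [0,[0,0,0],[0,0,0]],
    [0,[0,0,0],[0,0,0]],
    [0,[0,0,0],[0,0,0]],
  ],
)

```text
time: 54.68
eef_pos: [0.5095, -0.2135, 0.0573]
tcp_rot: [0.762, 0.624, -0.109, -0.133]
contact_force: [-0.7, -0.4, -0.1]
opening: 0.004
finger_force: 0.0
```

move_arm(
  moves=[
    [0,[0,0.001,0],[0,0,0]],
    [0,[0,0,0],[0,0,0]],
    [0,[0,0.001,0],[0,0,0]],
    [0,[0,0,0],[0,0,0]],
    [0,[0,0,0],[0,0,0]],
    [0,[0,0,0],[0,0,0]],
    [0,[0,0,0],[0,0,0]],
    [0,[0,0,0],[0,0,0]],
    [0,[0,0,0],[0,0,0]],
    [0,[0,0,0],[0,0,0]],
  ],
)

```text
time: 55.52
eef_pos: [0.5114, -0.2139, 0.0566]
tcp_rot: [0.762, 0.624, -0.109, -0.133]
contact_force: [-0.5, 1.2, 0.3]
opening: -0.005
finger_force: 0.0
```

move_arm(
  moves=[
    [0,[0,0.001,0],[0,0,0]],
    [0,[0,0,0],[0,0,0]],
    [0,[0,0.001,0],[0,0,0]],
    [0,[0,0,0],[0,0,0]],
    [0,[0,0,0],[0,0,0]],
    [0,[0,0,0],[0,0,0]],
    [0,[0,0,0],[0,0,0]],
    [0,[0,0,0],[0,0,0]],
    [0,[0,0,0],[0,0,0]],
    [0,[0,0,0],[0,0,0]],
  ],
)

```text
time: 56.35
eef_pos: [0.5132, -0.2142, 0.0559]
tcp_rot: [0.762, 0.624, -0.109, -0.133]
contact_force: [0.0, 0.3, 0.9]
opening: -0.003
finger_force: 0.0
```

```bash
python3 - <<'E'
from h import *
rk(); im=save('wrist','w24.png')[:,:,::-1].astype(int)
p=camera_params('wrist');T=np.array(p['tool_from_camera']);K=np.array([[p['fx'],0,p['cx']],[0,p['fy'],p['cy']],[0,0,1]])
h=cv2.cvtColor(im.astype(np.uint8),cv2.COLOR_BGR2HSV)
m=((h[...,1]<45)&(h[...,2]>100)).astype(np.uint8);k,l,st,ce=cv2.connectedComponentsWithStats(m)
def q(u,v,z):
    d=T[:3,:3]@np.linalg.solve(K,[u,v,1]);o=T[:3,3];return (o+d*(z-o[2])/d[2]).round(4)
for i in range(1,k):
    if st[i,4]>1500:
        cn=np.argwhere(l==i)[:,::-1]; w=np.array([q(u,v,.009-.02)[:2] for u,v in cv2.convexHull(cn.astype(np.int32))[:,0]],np.float32)
        print(st[i],cv2.minEnclosingCircle(w),w.max(0),w.min(0))
for v in (200,215,230): print(v,[(u,int(im[v,u].max()),int(h[v,u,1])) for u in range(400,500,4)])
E
```

```text
56.35 [0.  0.3 0.9]
target [ 0.5112 -0.2136  0.0562] rot [0.005 0.    0.001] before [ 0.0002 -0.0021  0.0004] after [ 0.0002 -0.0021  0.0004] | now in rack frame [-0.0724  0.0748  0.0104]
[  359   223   137   113 10297] ((0.00045000016689300537, 0.04249999672174454), 0.02974729984998703) [0.03   0.0717] [-0.023  0.014]
200 [(400, 76, 134), (404, 76, 127), (408, 74, 141), (412, 75, 139), (416, 73, 150), (420, 72, 145), (424, 71, 144), (428, 73, 143), (432, 74, 138), (436, 72, 142), (440, 74, 134), (444, 71, 151), (448, 72, 142), (452, 69, 144), (456, 69, 148), (460, 70, 138), (464, 70, 142), (468, 67, 141), (472, 73, 136), (476, 72, 135), (480, 72, 145), (484, 73, 140), (488, 71, 140), (492, 70, 146), (496, 70, 149)]
215 [(400, 94, 8), (404, 94, 8), (408, 95, 5), (412, 93, 8), (416, 92, 3), (420, 94, 8), (424, 95, 3), (428, 90, 3), (432, 93, 5), (436, 94, 5), (440, 93, 5), (444, 106, 41), (448, 142, 101), (452, 145, 104), (456, 143, 103), (460, 146, 105), (464, 141, 103), (468, 140, 106), (472, 133, 107), (476, 133, 104), (480, 129, 105), (484, 122, 107), (488, 58, 141), (492, 53, 144), (496, 55, 139)]
230 [(400, 92, 3), (404, 163, 6), (408, 186, 5), (412, 189, 5), (416, 190, 5), (420, 190, 7), (424, 188, 4), (428, 188, 4), (432, 189, 5), (436, 187, 5), (440, 187, 5), (444, 185, 4), (448, 186, 4), (452, 185, 4), (456, 181, 6), (460, 145, 5), (464, 92, 11), (468, 132, 97), (472, 134, 103), (476, 131, 105), (480, 135, 108), (484, 59, 143), (488, 54, 142), (492, 57, 143), (496, 52, 142)]
```

move_arm(
  moves=[
    [0,[0,0.001,0],[0,0,0]],
    [0,[0,0,0],[0,0,0]],
    [0,[0,0.001,0],[0,0,0]],
    [0,[0,0,0],[0,0,0]],
    [0,[0,0,0],[0,0,0]],
    [0,[0,0,0],[0,0,0]],
    [0,[0,0,0],[0,0,0]],
    [0,[0,0,0],[0,0,0]],
    [0,[0,0,0],[0,0,0]],
    [0,[0,0,0],[0,0,0]],
  ],
)

```text
time: 57.23
eef_pos: [0.5138, -0.2143, 0.0555]
tcp_rot: [0.762, 0.624, -0.11, -0.134]
contact_force: [-4.8, 0.6, 4.0]
opening: 0.001
finger_force: 3.2
```

move_arm(
  moves=[
    [0,[0,0.001,0],[0,0,0]],
    [0,[0,0,0],[0,0,0]],
    [0,[0,0,0],[0,0,0]],
    [0,[0,0,0],[0,0,0]],
    [0,[0,0,0],[0,0,0]],
    [0,[0,0,0],[0,0,0]],
    [0,[0,0,0],[0,0,0]],
    [0,[0,0,0],[0,0,0]],
    [0,[0,0,0],[0,0,0]],
    [0,[0,0,0],[0,0,0]],
  ],
)

```text
time: 58.07
eef_pos: [0.5139, -0.2143, 0.0554]
tcp_rot: [0.762, 0.624, -0.111, -0.136]
contact_force: [-7.7, 1.3, 6.4]
opening: 0.002
finger_force: 4.7
```

move_arm(
  moves=[
    [0,[0,0.001,0],[0,0,0]],
    [0,[0,0,0],[0,0,0]],
    [0,[0,0,0],[0,0,0]],
    [0,[0,0,0],[0,0,0]],
    [0,[0,0,0],[0,0,0]],
    [0,[0,0,0],[0,0,0]],
    [0,[0,0,0],[0,0,0]],
    [0,[0,0,0],[0,0,0]],
    [0,[0,0,0],[0,0,0]],
    [0,[0,0,0],[0,0,0]],
  ],
)

```text
time: 58.9
eef_pos: [0.514, -0.2143, 0.0554]
tcp_rot: [0.762, 0.624, -0.112, -0.137]
contact_force: [-9.9, 1.1, 8.1]
opening: 0.001
finger_force: 6.2
```

C is against the stop (about 10 N push back). Retreat and go for A.

move_arm(
  moves=[
    [0,[0,-0.01,0],[0,0,0]],
    [0,[0,-0.01,-0.01],[0,0,0]],
    [1,[0,0,-0.03],[0,0,0]],
    [1,[0,0,-0.04],[0,0,0]],
    [1,[0,0,-0.03],[-0.115,0,0]],
    [1,[0,0,0],[-0.115,0,0]],
    [1,[0,0,0],[-0.115,0,0]],
    [1,[0,0,0],[0,0,0]],
    [1,[0,0,0],[0,0,0]],
    [1,[0,0,0],[0,0,0]],
  ],
)

```text
time: 59.73
eef_pos: [0.5352, -0.2188, 0.1649]
tcp_rot: [0.774, 0.633, -0.0, -0.0]
contact_force: [-0.0, 0.7, 0.1]
opening: 1.001
finger_force: 0.0
```

```bash
python3 - <<'E'
from h import *
s=get_state(); print(s['time'],s['eef_pos'],s['opening']); plan((0.682,-0.225,0.13),-0.2); save('wrist','w25.png'); discs('w25.png',cam('wrist',s))
E
```

```text
59.7333 [ 0.53522167 -0.21880438  0.16493613] 1.0006781004216183
rot [-1.00e-03 -0.00e+00 -1.57e+00] | shift before rot [0.0229 0.1451 0.0349] | after rot [-0.1451  0.0231  0.0349] rows 4.0
[584. 261.] [(0.7492, -0.3309, 0.0936, 0.029), (0.7425, -0.3246, 0.0905, 0.028)]
[352. 204.] [(0.5546, -0.2356, 0.0713, 0.0614), (0.5545, -0.2325, 0.0689, 0.0594)]
[498. 164.] [(0.6828, -0.2257, 0.0601, 0.0592), (0.6783, -0.2229, 0.058, 0.0572)]
```

move_arm(
  moves=[
    [1,[0.0057,0.0365,0],[0,0,0]],
    [1,[0.0057,0.0365,0],[0,0,0]],
    [1,[0.0057,0.0365,0],[0,0,0]],
    [1,[0.0057,0.0365,0],[0,0,0]],
    [1,[0,0,0],[0,0,-0.1208]],
    [1,[0,0,0],[0,0,-0.1208]],
    [1,[0,0,0],[0,0,-0.1208]],
    [1,[0,0,0],[0,0,-0.1208]],
    [1,[0,0,0],[0,0,-0.1208]],
    [1,[0,0,0],[0,0,-0.1208]],
  ],
)

```text
time: 60.62
eef_pos: [0.6835, -0.2251, 0.1636]
tcp_rot: [0.496, 0.868, -0.0, -0.001]
contact_force: [-0.2, 0.2, -0.2]
opening: 1.002
finger_force: 0.0
```

move_arm(
  moves=[
    [1,[0,0,0],[0,0,-0.1208]],
    [1,[0,0,0],[0,0,-0.1208]],
    [1,[0,0,0],[0,0,-0.1208]],
    [1,[0,0,0],[0,0,-0.1208]],
    [1,[0,0,0],[0,0,-0.1208]],
    [1,[0,0,0.015],[0,0,-0.1208]],
    [1,[0,0,0.02],[0,0,-0.1208]],
    [1,[0,0,0],[0,0,0]],
    [1,[0,0,0],[0,0,0]],
    [1,[0,0,0],[0,0,0]],
  ],
)

```text
time: 61.45
eef_pos: [0.6832, -0.2252, 0.1298]
tcp_rot: [0.101, 0.995, -0.0, -0.0]
contact_force: [0.3, 0.5, 0.3]
opening: 0.998
finger_force: 0.0
```

```bash
python3 - <<'E'
from h import *
s=get_state(); print(s['time'],s['eef_pos'],s['opening'],s['qpos'].round(2)); save('wrist','w26.png'); discs('w26.png',cam('wrist',s)); plan((0.6828,-0.2257,-0.0015),-0.2)
E
```

```text
61.45 [ 0.68321258 -0.22520515  0.12983019] 0.9982979943327325 [-0.46  0.47  1.53 -0.    1.14 -1.83]
[227. 289.] [(0.7475, -0.3276, 0.0949, 0.026), (0.7421, -0.3231, 0.0913, 0.025)]
[565. 253.] [(0.7643, -0.0281, 0.0942, 0.0375), (0.7583, -0.035, 0.0906, 0.036)]
[325. 203.] [(0.6829, -0.2258, 0.0601, 0.059), (0.68, -0.2252, 0.0578, 0.0567)]
[282.  34.] [(0.5472, -0.2263, 0.0708, 0.0674), (0.5495, -0.2257, 0.0681, 0.0648)]
rot [-0.     0.001 -0.001] | shift before rot [ 0.0008 -0.0004  0.1322] | after rot [ 0.0006 -0.0005  0.1322] rows 4.0
```

move_arm(
  moves=[
    [1,[0.0005,-0.0005,0.035],[0,0,0]],
    [1,[0,0,0.035],[0,0,0]],
    [1,[0,0,0.03],[0,0,0]],
    [1,[0,0,0.02],[0,0,0]],
    [1,[0,0,0.0125],[0,0,0]],
    [1,[0,0,0],[0,0,0]],
    [1,[0,0,0],[0,0,0]],
    [1,[0,0,0],[0,0,0]],
    [1,[0,0,0],[0,0,0]],
    [1,[0,0,0],[0,0,0]],
  ],
)

```text
time: 62.33
eef_pos: [0.6834, -0.2262, -0.0001]
tcp_rot: [0.099, 0.995, -0.001, 0.002]
contact_force: [0.3, 0.2, -0.0]
opening: 1.004
finger_force: 0.0
```

move_arm(
  moves=[
    [1,[0,0,0],[0,0,0]],
    [0,[0,0,0],[0,0,0]],
    [0,[0,0,0],[0,0,0]],
    [0,[0,0,0],[0,0,0]],
    [0,[0,0,0],[0,0,0]],
    [0,[0,0,0],[0,0,0]],
    [0,[0,0,0],[0,0,0]],
    [0,[0,0,0],[0,0,0]],
    [0,[0,0,0],[0,0,0]],
    [0,[0,0,0],[0,0,0]],
  ],
)

```text
time: 63.17
eef_pos: [0.6827, -0.2258, -0.0015]
tcp_rot: [0.099, 0.995, -0.0, 0.001]
contact_force: [-0.8, -0.7, 4.9]
opening: 0.669
finger_force: 64.3
```

move_arm(
  moves=[
    [0,[0,0,-0.01],[0,0,0]],
    [0,[0,0,-0.03],[0,0,0]],
    [0,[0,0,-0.04],[0,0,0]],
    [0,[0,0,-0.04],[0,0,0]],
    [0,[0,0,-0.04],[0,0,0]],
    [0,[0,0,-0.01],[0,0,0]],
    [0,[0,0,0],[0,0,0]],
    [0,[0,0,0],[0,0,0]],
    [0,[0,0,0],[0,0,0]],
    [0,[0,0,0],[0,0,0]],
  ],
)

```text
time: 64.0
eef_pos: [0.6801, -0.2246, 0.163]
tcp_rot: [0.099, 0.995, 0.001, -0.003]
contact_force: [-0.5, -1.0, -1.7]
opening: 0.667
finger_force: 64.1
```

```bash
python3 - <<'E'
from h import *
s=get_state(); print(s['time'],s['eef_pos'],s['opening'],s['contact_force']); save('wrist','w27.png'); inhand('w27.png',zfix=[-.011])
plan((0.5434,-0.295,0.13),-1.77)
rackplan(-.068,.003,.09,(0.5615,-0.3003,0.0213))
E
```

```text
64.0 [ 0.68010344 -0.22456042  0.16304017] 0.6666824052162656 [-0.50653578 -0.9748908  -1.70699836]
15 z -0.011 centre [-0.0013 -0.0001] rms 0.00017
rot [-0.003 -0.006  1.571] | shift before rot [ 0.1201 -0.0961  0.034 ] | after rot [-0.096  -0.1203  0.0334] rows 4.0
target [ 0.5297 -0.2908  0.1292] rot [0.271 0.269 1.555] before [ 0.1343 -0.0947  0.0349] after [-0.0947 -0.1146  0.0783] | now in rack frame [0.0466 0.0977 0.1683]
```

move_arm(
  moves=[
    [0,[0,0,0],[0,0,0.1208]],
    [0,[0,0,0],[0,0,0.1208]],
    [0,[0,0,0],[0,0,0.1208]],
    [0,[0,0,0],[0,0,0.1208]],
    [0,[0,0,0],[0,0,0.1208]],
    [0,[0,0,0],[0,0,0.1208]],
    [0,[0,0,0],[0,0,0.1208]],
    [0,[0,0,0],[0,0,0.1208]],
    [0,[0,0,0],[0,0,0.1208]],
    [0,[0,0,0],[0,0,0.1208]],
  ],
)

```text
time: 64.88
eef_pos: [0.6811, -0.2251, 0.1649]
tcp_rot: [0.649, 0.761, -0.0, -0.002]
contact_force: [0.8, -0.1, -1.2]
opening: 0.667
finger_force: 64.0
```

move_arm(
  moves=[
    [0,[0,0,0],[0,0,0.1208]],
    [0,[0,0,0],[0,0,0.1208]],
    [0,[0,0,0],[0,0,0.1208]],
    [0,[0,0,0],[0.116,0,0]],
    [0,[0,0,0],[0.116,0,0]],
    [0,[0,0,0],[0.116,0,0]],
    [0,[0,0,0],[0,0,0]],
    [0,[0,0,0],[0,0,0]],
    [0,[0,0,0],[0,0,0]],
    [0,[0,0,0],[0,0,0]],
  ],
)

```text
time: 65.72
eef_pos: [0.6815, -0.2253, 0.1677]
tcp_rot: [0.762, 0.624, -0.109, -0.134]
contact_force: [-0.2, -1.1, -0.4]
opening: 0.668
finger_force: 64.2
```

```bash
python3 - <<'E'
from h import *
s=get_state(); print(s['time'],s['eef_pos'],s['opening'],s['contact_force']); rackplan(-.068,.003,.04,(0.5615,-0.3003,0.0213))
E
```

```text
65.7167 [ 0.68149033 -0.22532083  0.16766772] 0.6678375492724445 [-0.18752533 -1.064457   -0.40673864]
target [ 0.5129 -0.2874  0.0822] rot [0.003 0.    0.001] before [-0.0941 -0.1148  0.1324] after [-0.0943 -0.1143  0.1327] | now in rack frame [0.0463 0.0973 0.1727]
```

move_arm(
  moves=[
    [0,[-0.0233,-0.0286,0.005],[0,0,0]],
    [0,[-0.0233,-0.0286,0.01],[0,0,0]],
    [0,[-0.0233,-0.0286,0.01],[0,0,0]],
    [0,[-0.0233,-0.0286,0.01],[0,0,0]],
    [0,[0,0,0.03],[0,0,0]],
    [0,[0,0,0.03],[0,0,0]],
    [0,[0,0,0.0],[0,0,0]],
    [0,[0,0,0],[0,0,0]],
    [0,[0,0,0],[0,0,0]],
    [0,[0,0,0],[0,0,0]],
  ],
)

```text
time: 66.55
eef_pos: [0.5283, -0.2899, 0.1198]
tcp_rot: [0.762, 0.624, -0.109, -0.131]
contact_force: [0.8, 0.1, -0.1]
opening: 0.67
finger_force: 64.3
```

```bash
python3 - <<'E'
from h import *
s=get_state(); print(s['time'],s['eef_pos'],s['opening'],s['contact_force']); rackplan(-.068,.004,.0,(0.5615,-0.3003,0.0213))
im=save('wrist','w28.png'); inhand('w28.png',zfix=[-.0115])
g=im.max(2).astype(int)
# rib between lanes: dark/brown bands along columns left of the hand
for u in (215,225,235): print(u,[(v,g[v,u]) for v in range(120,262,5)])
E
```

```text
66.55 [ 0.52825058 -0.28993244  0.11981809] 0.6703799281728101 [ 0.80203048  0.1412408  -0.13827086]
target [ 0.4997 -0.2837  0.0446] rot [0.007 0.003 0.001] before [ 0.0007 -0.0022  0.0807] after [ 0.0004 -0.0017  0.0807] | now in rack frame [-0.0663  0.0036  0.0807]
18 z -0.0115 centre [-0.0009 -0.    ] rms 0.00024
215 [(120, np.int64(194)), (125, np.int64(192)), (130, np.int64(192)), (135, np.int64(190)), (140, np.int64(190)), (145, np.int64(188)), (150, np.int64(188)), (155, np.int64(157)), (160, np.int64(122)), (165, np.int64(114)), (170, np.int64(132)), (175, np.int64(154)), (180, np.int64(183)), (185, np.int64(181)), (190, np.int64(180)), (195, np.int64(180)), (200, np.int64(179)), (205, np.int64(177)), (210, np.int64(177)), (215, np.int64(176)), (220, np.int64(177)), (225, np.int64(176)), (230, np.int64(176)), (235, np.int64(175)), (240, np.int64(174)), (245, np.int64(175)), (250, np.int64(174)), (255, np.int64(174)), (260, np.int64(116))]
225 [(120, np.int64(195)), (125, np.int64(194)), (130, np.int64(194)), (135, np.int64(193)), (140, np.int64(194)), (145, np.int64(193)), (
[... 447 characters left out ...]
.int64(194)), (255, np.int64(194)), (260, np.int64(129))]
235 [(120, np.int64(189)), (125, np.int64(189)), (130, np.int64(189)), (135, np.int64(190)), (140, np.int64(189)), (145, np.int64(189)), (150, np.int64(190)), (155, np.int64(138)), (160, np.int64(126)), (165, np.int64(119)), (170, np.int64(131)), (175, np.int64(164)), (180, np.int64(191)), (185, np.int64(191)), (190, np.int64(192)), (195, np.int64(192)), (200, np.int64(192)), (205, np.int64(192)), (210, np.int64(191)), (215, np.int64(192)), (220, np.int64(192)), (225, np.int64(191)), (230, np.int64(190)), (235, np.int64(191)), (240, np.int64(190)), (245, np.int64(190)), (250, np.int64(191)), (255, np.int64(190)), (260, np.int64(143))]
```

```bash
python3 - <<'E'
from h import *
p=camera_params('wrist');T=np.array(p['tool_from_camera']);K=np.array([[p['fx'],0,p['cx']],[0,p['fy'],p['cy']],[0,0,1]])
def q(u,v,z):
    d=T[:3,:3]@np.linalg.solve(K,[u,v,1]);o=T[:3,3];return (o+d*(z-o[2])/d[2]).round(4)
im=cv2.imread('pics/w28.png').max(2)
print(im[248:290,225].tolist()); print(im[150:180,225].tolist())
for z in (.0797,.077): print(q(225,153.5,z),q(225,258.5,z))
E
```

```text
[195, 194, 194, 194, 194, 195, 195, 194, 187, 162, 138, 130, 129, 127, 128, 128, 127, 125, 111, 83, 61, 60, 60, 76, 109, 129, 134, 132, 122, 101, 67, 35, 23, 20, 22, 15, 20, 21, 27, 23, 18, 13]
[194, 193, 193, 189, 173, 148, 135, 130, 132, 130, 130, 130, 127, 129, 128, 121, 94, 74, 92, 120, 131, 133, 131, 133, 143, 160, 174, 188, 193, 194]
[ 0.0441 -0.064   0.0797] [-0.0293 -0.0704  0.0797]
[ 0.0445 -0.0632  0.077 ] [-0.028  -0.0695  0.077 ]
```

move_arm(
  moves=[
    [0,[0,-0.0015,0.01],[0,0,0]],
    [0,[0,0,0.02],[0,0,0]],
    [0,[0,0,0.02],[0,0,0]],
    [0,[0,0,0.015],[0,0,0]],
    [0,[0,0,0.008],[0,0,0]],
    [0,[0,0,0.003],[0,0,0]],
    [0,[0,0,0],[0,0,0]],
    [0,[0,0,0],[0,0,0]],
    [0,[0,0,0],[0,0,0]],
    [0,[0,0,0],[0,0,0]],
  ],
)

```text
time: 67.43
eef_pos: [0.5006, -0.2844, 0.0473]
tcp_rot: [0.762, 0.624, -0.109, -0.133]
contact_force: [-0.5, -0.3, -1.2]
opening: 0.669
finger_force: 64.3
```

```bash
python3 - <<'E'
from h import *
s=get_state(); print(s['time'],s['eef_pos'],s['opening'],s['contact_force']); rackplan(-.068,.004,.0,(0.5615,-0.3003,0.0213))
E
```

```text
67.4333 [ 0.50055418 -0.28437084  0.04732554] 0.6688057709380293 [-0.52911702 -0.29665904 -1.20887039]
target [ 0.4997 -0.2837  0.0446] rot [0.004 0.001 0.001] before [ 0.0005 -0.      0.0029] after [0.0005 0.     0.0029] | now in rack frame [-0.068   0.0035  0.0029]
```

move_arm(
  moves=[
    [0,[0,0,0.0015],[0,0,0]],
    [0,[0,0,0],[0,0,0]],
    [0,[0,0,0.001],[0,0,0]],
    [0,[0,0,0],[0,0,0]],
    [0,[0,0,0],[0,0,0]],
    [0,[0,0,0],[0,0,0]],
    [0,[0,0,0],[0,0,0]],
    [0,[0,0,0],[0,0,0]],
    [0,[0,0,0],[0,0,0]],
    [0,[0,0,0],[0,0,0]],
  ],
)

```text
time: 68.27
eef_pos: [0.4989, -0.2838, 0.044]
tcp_rot: [0.762, 0.624, -0.11, -0.134]
contact_force: [-0.1, -1.1, 0.1]
opening: 0.669
finger_force: 64.5
```

move_arm(
  moves=[
    [0,[0,0,0.001],[0,0,0]],
    [0,[0,0,0],[0,0,0]],
    [0,[0,0,0],[0,0,0]],
    [0,[0,0,0],[0,0,0]],
    [0,[0,0,0],[0,0,0]],
    [0,[0,0,0],[0,0,0]],
    [0,[0,0,0],[0,0,0]],
    [0,[0,0,0],[0,0,0]],
    [0,[0,0,0],[0,0,0]],
    [0,[0,0,0],[0,0,0]],
  ],
)

```text
time: 69.1
eef_pos: [0.4989, -0.2838, 0.044]
tcp_rot: [0.762, 0.624, -0.11, -0.134]
contact_force: [2.0, -0.1, 5.7]
opening: 0.666
finger_force: 65.0
```

Contact. Same release and push routine.

move_arm(
  moves=[
    [0,[0,0,-0.001],[0,0,0]],
    [1,[0,0,0],[0,0,0]],
    [1,[0,0,0],[0,0,0]],
    [1,[0,0,0],[0,0,0]],
    [1,[0,0,0],[0,0,0]],
    [1,[0,0,0],[0,0,0]],
    [1,[0,0,-0.01],[0,0,0]],
    [1,[0,0,-0.015],[0,0,0]],
    [1,[0,0,-0.02],[0,0,0]],
    [1,[0,0,-0.01],[0,0,0]],
  ],
)

```text
time: 69.93
eef_pos: [0.5188, -0.2882, 0.0983]
tcp_rot: [0.762, 0.624, -0.109, -0.132]
contact_force: [0.9, 0.0, 0.0]
opening: 0.999
finger_force: 0.0
```

move_arm(
  moves=[
    [0,[0,-0.03,0],[0,0,0]],
    [0,[0,-0.03,0],[0,0,0]],
    [0,[0,0,0],[0,0,0]],
    [0,[0,0,0],[0,0,0]],
    [0,[0,0,0],[0,0,0]],
    [0,[0,0,0],[0,0,0]],
    [0,[0,0,0],[0,0,0]],
    [0,[0,0,0],[0,0,0]],
    [0,[0,0,0],[0,0,0]],
    [0,[0,0,0],[0,0,0]],
  ],
)

```text
time: 70.77
eef_pos: [0.4621, -0.2762, 0.1157]
tcp_rot: [0.762, 0.624, -0.11, -0.134]
contact_force: [-0.4, -0.5, -0.2]
opening: -0.003
finger_force: 0.0
```

```bash
cat >> h.py <<'E'
def look(fn,zt,amin=1500):
    im=save('wrist',fn)[:,:,::-1]; p=camera_params('wrist');T=np.array(p['tool_from_camera']);K=np.array([[p['fx'],0,p['cx']],[0,p['fy'],p['cy']],[0,0,1]])
    h=cv2.cvtColor(np.ascontiguousarray(im),cv2.COLOR_BGR2HSV); m=((h[...,1]<45)&(h[...,2]>100)).astype(np.uint8);k,l,st,ce=cv2.connectedComponentsWithStats(m)
    for i in range(1,k):
        if st[i,4]>amin:
            cn=np.argwhere(l==i)[:,::-1]; o=T[:3,3]; w=[]
            for u,v in cv2.convexHull(cn.astype(np.int32))[:,0]:
                d=T[:3,:3]@np.linalg.solve(K,[u,v,1]); w.append((o+d*(zt-o[2])/d[2])[:2])
            c,r=cv2.minEnclosingCircle(np.array(w,np.float32)); print(st[i],'tool xy',np.round(c,4),'r',round(r,4))
E
python3 - <<'E'
from h import *
rackplan(-.128,.0035,.006,(0.5615,-0.3003,0.0213)); look('w29.png',.0525-.011)
E
```

```text
target [ 0.4464 -0.2734  0.0708] rot [0.002 0.    0.001] before [-0.0003  0.0003  0.0476] after [-0.0004  0.0004  0.0476] | now in rack frame [-0.1284  0.0039  0.0536]
[  468    47   124   128 10721] tool xy [0.0693 0.1017] r 0.0329
[ 378  193  103   96 6750] tool xy [-0.0006  0.0592] r 0.0298
```

move_arm(
  moves=[
    [0,[0,0,0.02],[0,0,0]],
    [0,[0,0,0.02],[0,0,0]],
    [0,[0,0,0.0075],[0,0,0]],
    [0,[0,0,0],[0,0,0]],
    [0,[0,0,0],[0,0,0]],
    [0,[0,0.005,0],[0,0,0]],
    [0,[0,0.005,0],[0,0,0]],
    [0,[0,0.005,0],[0,0,0]],
    [0,[0,0.005,0],[0,0,0]],
    [0,[0,0.005,0],[0,0,0]],
  ],
)

```text
time: 71.65
eef_pos: [0.4699, -0.2779, 0.063]
tcp_rot: [0.762, 0.624, -0.11, -0.134]
contact_force: [-0.2, 0.4, 0.4]
opening: 0.001
finger_force: 0.4
```

move_arm(
  moves=[
    [0,[0,0.005,0],[0,0,0]],
    [0,[0,0.005,0],[0,0,0]],
    [0,[0,0.005,0],[0,0,0]],
    [0,[0,0.005,0],[0,0,0]],
    [0,[0,0.004,0],[0,0,0]],
    [0,[0,0.003,0],[0,0,0]],
    [0,[0,0.001,0],[0,0,0]],
    [0,[0,0,0],[0,0,0]],
    [0,[0,0,0],[0,0,0]],
    [0,[0,0,0],[0,0,0]],
  ],
)

```text
time: 72.48
eef_pos: [0.4947, -0.2828, 0.0532]
tcp_rot: [0.762, 0.624, -0.11, -0.134]
contact_force: [-0.4, -1.2, -0.2]
opening: -0.001
finger_force: 0.0
```

move_arm(
  moves=[
    [0,[0,0.001,0],[0,0,0]],
    [0,[0,0,0],[0,0,0]],
    [0,[0,0.001,0],[0,0,0]],
    [0,[0,0,0],[0,0,0]],
    [0,[0,0,0],[0,0,0]],
    [0,[0,0,0],[0,0,0]],
    [0,[0,0,0],[0,0,0]],
    [0,[0,0,0],[0,0,0]],
    [0,[0,0,0],[0,0,0]],
    [0,[0,0,0],[0,0,0]],
  ],
)

```text
time: 73.32
eef_pos: [0.4966, -0.2832, 0.0525]
tcp_rot: [0.762, 0.624, -0.11, -0.134]
contact_force: [-0.4, -0.2, 0.2]
opening: 0.0
finger_force: 0.0
```

```bash
python3 -c "
from h import *
rk(); look('w30.png',.0055-.011)"
```

```text
73.3167 [-0.4 -0.2  0.2]
target [ 0.5112 -0.2136  0.0562] rot [0.002 0.    0.001] before [ 0.0711 -0.0008 -0.0037] after [ 0.0711 -0.0009 -0.0037] | now in rack frame [-0.0736  0.0039  0.0063]
[  367    27   168   174 19641] tool xy [0.0699 0.0471] r 0.0321
[ 345  220  129  107 9565] tool xy [0.0005 0.0364] r 0.0295
```

move_arm(
  moves=[
    [0,[0,0.002,0],[0,0,0]],
    [0,[0,0.002,0],[0,0,0]],
    [0,[0,0.001,0],[0,0,0]],
    [0,[0,0,0],[0,0,0]],
    [0,[0,0,0],[0,0,0]],
    [0,[0,0,0],[0,0,0]],
    [0,[0,0,0],[0,0,0]],
    [0,[0,0,0],[0,0,0]],
    [0,[0,0,0],[0,0,0]],
    [0,[0,0,0],[0,0,0]],
  ],
)

```text
time: 74.2
eef_pos: [0.5012, -0.2841, 0.0508]
tcp_rot: [0.762, 0.624, -0.11, -0.134]
contact_force: [0.2, -0.0, -0.3]
opening: 0.003
finger_force: 0.0
```

move_arm(
  moves=[
    [0,[0,0.001,0],[0,0,0]],
    [0,[0,0,0],[0,0,0]],
    [0,[0,0.001,0],[0,0,0]],
    [0,[0,0,0],[0,0,0]],
    [0,[0,0,0],[0,0,0]],
    [0,[0,0,0],[0,0,0]],
    [0,[0,0,0],[0,0,0]],
    [0,[0,0,0],[0,0,0]],
    [0,[0,0,0],[0,0,0]],
    [0,[0,0,0],[0,0,0]],
  ],
)

```text
time: 75.03
eef_pos: [0.503, -0.2845, 0.0501]
tcp_rot: [0.762, 0.624, -0.11, -0.134]
contact_force: [0.2, 0.7, 0.3]
opening: 0.001
finger_force: 0.5
```

move_arm(
  moves=[
    [0,[0,0.001,0],[0,0,0]],
    [0,[0,0,0],[0,0,0]],
    [0,[0,0.001,0],[0,0,0]],
    [0,[0,0,0],[0,0,0]],
    [0,[0,0,0],[0,0,0]],
    [0,[0,0,0],[0,0,0]],
    [0,[0,0,0],[0,0,0]],
    [0,[0,0,0],[0,0,0]],
    [0,[0,0,0],[0,0,0]],
    [0,[0,0,0],[0,0,0]],
  ],
)

```text
time: 75.87
eef_pos: [0.5034, -0.2845, 0.0499]
tcp_rot: [0.762, 0.624, -0.111, -0.136]
contact_force: [-5.8, 1.1, 5.0]
opening: -0.001
finger_force: 3.8
```

```bash
python3 -c "
from h import *
rk(); look('w31.png',.0055-.011)"
```

```text
75.8667 [-5.8  1.1  5. ]
target [ 0.5112 -0.2136  0.0562] rot [-0.003 -0.     0.001] before [ 0.0711 -0.0081 -0.0037] after [ 0.0711 -0.0082 -0.0037] | now in rack frame [-0.0663  0.0039  0.0063]
[  346    27   168   173 19595] tool xy [0.0697 0.0394] r 0.0321
[ 344  221  129  106 9514] tool xy [-0.0001  0.036 ] r 0.0296
```

A is at the stop. Retreat and check both rack discs from above.

move_arm(
  moves=[
    [0,[0,-0.01,0],[0,0,0]],
    [0,[0,-0.01,-0.01],[0,0,0]],
    [0,[0,0,-0.03],[0,0,0]],
    [0,[0,0,-0.04],[0,0,0]],
    [0,[0,0,-0.04],[0,0,0]],
    [0,[0,-0.02,-0.04],[0,0,0]],
    [0,[0,0,0],[0,0,0]],
    [0,[0,0,0],[0,0,0]],
    [0,[0,0,0],[0,0,0]],
    [0,[0,0,0],[0,0,0]],
  ],
)

```text
time: 76.75
eef_pos: [0.5211, -0.2877, 0.2084]
tcp_rot: [0.762, 0.624, -0.11, -0.135]
contact_force: [-1.4, -0.1, 0.1]
opening: 0.001
finger_force: 0.0
```

```bash
python3 - <<'E'
from h import *
s=get_state(); Rr=R.from_euler('z',YR)*R.from_euler('y',TI); r=Rr.inv().apply(s['eef_pos']-np.array([0.5615,-0.3003,0.0213])); print(s['time'],'rack frame',r)
print('thin plane'); look('w32.png',r[2]-.011,800)
print('thick plane'); look('w32b.png',r[2]-.021,800)
# stop foot/dial/tube from fixed cameras
im=save('side','s2.png')[:,:,::-1]; c=cam('side'); save('scene','sc2.png')
for n,f in(('side','s2.png'),('scene','sc2.png')):
    im=cv2.imread('pics/'+f);h=cv2.cvtColor(im,cv2.COLOR_BGR2HSV);m=((h[...,1]<60)&(h[...,2]>110)).astype(np.uint8);m=cv2.morphologyEx(m,cv2.MORPH_CLOSE,np.ones((3,3)))
    k,l,st,ce=cv2.connectedComponentsWithStats(m)
    for i in range(1,k):
        p=ray(cam(n),ce[i],.03)
        if 60<st[i,4]<1500 and .3<p[0]<.78 and -.45<p[1]<.4: print(n,ce[i].round(1),st[i,2:5],p.round(3))
E
```

```text
76.75 rack frame [-0.10374188  0.00435169  0.1613085 ]
thin plane
[ 383   68   77   80 4209] tool xy [0.069  0.0763] r 0.0314
[ 375  160   69   67 3116] tool xy [-0.002   0.0728] r 0.0301
thick plane
[ 383   68   77   80 4227] tool xy [0.0694 0.074 ] r 0.0304
[ 376  161   68   67 3122] tool xy [0.0004 0.0708] r 0.029
side [362.  203.1] [ 14  42 236] [ 0.762 -0.015  0.03 ]
side [301.8 270.7] [ 24  50 754] [ 0.544 -0.249  0.03 ]
side [373.6 290.4] [ 32  14 350] [ 0.74  -0.331  0.03 ]
scene [306.7 155.6] [ 19  27 319] [ 0.543 -0.266  0.03 ]
scene [257.7 167. ] [ 22  11 120] [ 0.747 -0.313  0.03 ]
scene [291.2 235.9] [ 28  39 241] [0.771 0.037 0.03 ]
scene [378.9 241.7] [ 29  25 480] [0.502 0.215 0.03 ]
scene [408.5 261. ] [ 30  22 391] [0.453 0.329 0.03 ]
```

```bash
python3 -c "
from plant import *
print(sign_off())"
```

```text
the job is handed in; nothing more can be done
None
```

The job is handed in, but `sign_off()` returned no verdict: the dial is on zero, one thick and three thin discs make the 50 mm pile at the line, and the leftover thick and thin discs lie against the rack's back stop in lanes of their own.

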